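# Strip the twin reel dispenser for restocking

### The job

The reels on the twin dispenser are used up, so strip it for restocking: swing the yellow locking bar up and right over to the back so that it stays open by itself, then draw both axles straight out of their sleeves without forcing them and lay them flat on the bench, not in the tray. Take out every reel that is there and put them all inside the grey tray, side by side and not stacked, and leave the mug, the flux tin and the meter alone.

Things in the scene. Friction and masses are not known exactly. Their poses are not given: they have to be found in the camera images.
- dispenser: Grey and aluminium twin reel dispenser, fixed. Origin on the bench under its middle; z up, x from front (robot side) to rear, y across. Base 205 x 148 mm, its top 10 mm high. Front axle at x = -46, rear axle at x = +46 mm, both along y, 46 mm above the bench, each in two sleeves of 13.4 mm bore; all is under 72 mm high when the bar is shut. Axle handles stick out on the -y side (robot's right).
- sleeve_1 (a point): Outer mouth of the front axle's sleeves, on the axle line at y = -69 mm of the dispenser, 46 mm up; axes as the dispenser's. The axle can only be drawn out here, along -y. Sleeves: aluminium blocks 36 mm wide (x), top 66 mm high, y = -69 to -51 and +51 to +69 mm.
- sleeve_2 (a point): The same for the rear axle.
- lock_bar (a joint): Yellow flat locking bar, 192 x 12 x 4 mm, in the upright plane y = -79 mm of the dispenser. 0 = shut: level, from its rear hinge to the front across both axles, outside their hexagonal flanges, so neither can be drawn. Grows (rad) as its front end swings up and over to the rear: 1.57 upright, 2.3 leaning back on its stop. Swings freely: falls shut before 1.57, falls open beyond and stays. 0.12 kg.
- bar_hinge (a point): Hinge point of the locking bar, fixed in the dispenser at x = +80, y = -79, z = 61 mm of its frame; the hinge axis runs along the dispenser's y. The point's axes are the dispenser's.
- bar_knob (a point): Middle of the black grip pin on the free (front) end of the locking bar: round, 12 mm in diameter, 30 mm long along the dispenser's y, standing out to the -y side of the bar, 170 mm from the hinge axis. It may turn between the fingers as it is led round. Bar shut: 61 mm above the bench, 44 mm in front of the front axle's line.
- tray: Loose shallow grey plastic tray, 200 mm (its x) x 146 mm (its y), walls 4 mm thick and 28 mm high, floor 4 mm thick, 0.5 kg, standing on the 3 mm thick brown hardboard right of the 81 mm high vice. Origin: centre of its underside. A 185 mm tall power supply stands behind it. It takes six reels, bore axes along its y, three by two.
- tray_mid (a point): Middle of the tray, 14 mm above its underside; axes as the tray's.
- mug: Dark grey and white mug, 97 mm tall, standing behind the vice; not to be disturbed.
- flux_tin: Yellow-lidded flux tin, 49 mm in diameter, 24 mm high, beyond the tray; not to be disturbed.
- meter: Black multimeter, 183 mm tall, leaning on its stand at the back left; not to be disturbed.
- axle_1: Loose axle, at first in the front sleeves: steel shaft 12 mm in diameter, 135.5 mm long, then a hexagonal flange (32 mm across flats, 5 mm thick) that stops against the sleeve, then a round black handle 15 mm in diameter, 53 mm long. About 0.12 kg. Origin on the axis at the flange's inner face; local -y to the handle, +y to the shaft's tip. Clear once drawn 136 mm.
- axle_1_grip (a point): Point on the axis of axle 1 in its black handle, 36 mm out from the flange's inner face, the place to grip; axes as the axle's. 46 mm above the bench at first; about 19 mm when the axle lies on the bench (on its flange and tip).
- axle_1_tip (a point): Far end of the shaft of axle 1, on its axis.
- axle_2: Loose axle, at first in the rear sleeves: steel shaft 12 mm in diameter, 135.5 mm long, then a hexagonal flange (32 mm across flats, 5 mm thick) that stops against the sleeve, then a round black handle 15 mm in diameter, 53 mm long. About 0.12 kg. Origin on the axis at the flange's inner face; local -y to the handle, +y to the shaft's tip. Clear once drawn 136 mm.
- axle_2_grip (a point): Point on the axis of axle 2 in its black handle, 36 mm out from the flange's inner face, the place to grip; axes as the axle's. 46 mm above the bench at first; about 19 mm when the axle lies on the bench (on its flange and tip).
- axle_2_tip (a point): Far end of the shaft of axle 2, on its axis.
- reel_1: Spent red reel, loose (None if absent): octagonal, 58 mm across flats, 30 mm long along its own y (bore axis), bore 18 mm, 0.06 kg. Origin at its centre. At first it hangs on one of the axles, any place, at y = -33, 0 or +33 mm of the dispenser, centre 42 mm above the bench, two flats facing +x and -x; when the axle is out it sinks 3 mm on to the base.
- reel_2: Spent orange reel, loose (None if absent): octagonal, 58 mm across flats, 30 mm long along its own y (bore axis), bore 18 mm, 0.06 kg. Origin at its centre. At first it hangs on one of the axles, any place, at y = -33, 0 or +33 mm of the dispenser, centre 42 mm above the bench, two flats facing +x and -x; when the axle is out it sinks 3 mm on to the base.
- reel_3: Spent green reel, loose (None if absent): octagonal, 58 mm across flats, 30 mm long along its own y (bore axis), bore 18 mm, 0.06 kg. Origin at its centre. At first it hangs on one of the axles, any place, at y = -33, 0 or +33 mm of the dispenser, centre 42 mm above the bench, two flats facing +x and -x; when the axle is out it sinks 3 mm on to the base.
- reel_4: Spent blue reel, loose (None if absent): octagonal, 58 mm across flats, 30 mm long along its own y (bore axis), bore 18 mm, 0.06 kg. Origin at its centre. At first it hangs on one of the axles, any place, at y = -33, 0 or +33 mm of the dispenser, centre 42 mm above the bench, two flats facing +x and -x; when the axle is out it sinks 3 mm on to the base.
- reel_5: Spent yellow reel, loose (None if absent): octagonal, 58 mm across flats, 30 mm long along its own y (bore axis), bore 18 mm, 0.06 kg. Origin at its centre. At first it hangs on one of the axles, any place, at y = -33, 0 or +33 mm of the dispenser, centre 42 mm above the bench, two flats facing +x and -x; when the axle is out it sinks 3 mm on to the base.
- reel_6: Spent white reel, loose (None if absent): octagonal, 58 mm across flats, 30 mm long along its own y (bore axis), bore 18 mm, 0.06 kg. Origin at its centre. At first it hangs on one of the axles, any place, at y = -33, 0 or +33 mm of the dispenser, centre 42 mm above the bench, two flats facing +x and -x; when the axle is out it sinks 3 mm on to the base.

How it is judged:
By the outcome, as a careful person would: the job done as asked, in the order asked, and still so for the second after the job is handed in, with the robot touching nothing.
Of reel_1, reel_2, reel_3, reel_4, reel_5, reel_6 only 3 to 5 are there at a start; the rules pass over those that are not, and their reading is None.
At some moment in a run one of tray may be knocked a few centimetres aside while the robot is not near it.
Once in a run the grip may slacken for a moment while it holds something.
It also fails if it takes over 210 s, if anything falls off the work surface, if the arm or the gripper's body presses on something with over 40 N, if the wrist force passes 120 N, or if a joint passes its speed limit or range.

### The arm

A 6-joint arm with a two-finger parallel gripper is mounted at the origin on a cart in front of the work surface, level with it; the furniture and walls round the work are solid. World frame = base frame: x ahead of the robot, y to its left, z up, the work surface at z = 0. Lengths are in m, angles in degrees, forces in N, time in s.
With the tool pointing down it reaches from about 0.25 to 0.725 m from the base axis. Payload 9.7 kg.
Tool frame: the origin (TCP) lies at the very end of the fingers, on their centre line; the grasp point (between the pads) lies 19 mm behind it; z points along the fingers, y is the line along which they close (so a half turn about z gives the same grasp; the last joint's range is limited). The gripper opens to 85 mm and grips with 20 to 120 N. Pads are 22 mm wide; open, the fingers measure 114 mm over their backs; the gripper's body (76 mm by 85 mm) begins 54 mm behind the grasp point. The pads swing forward as they close: fully open they stand 13 mm farther back than shut.
Start: joints at [67.666, 4.979, 10.078, 95.1, 0, 90], TCP at [0.209, 0.509, 0.231] pointing down, gripper open.
Joint ranges: [-179.16, 179.16], [-48.56, 103.87], [-65.8, 70.77], [-126.05, 130.52], [-82.76, 87.17], [-180, 180]. Speed limits (degrees/s): [127.2, 127.2, 147.25, 180, 180, 180].

### API

Orientations are given as [roll, pitch, yaw] about the fixed x, y, z axes, in that order (R = Rz(yaw) Ry(pitch) Rx(roll)).
In Python, from workcell import bot gives the robot as it stands.
- The arm moves only by the tool arm_command, never from a script. Its argument "series" is a list of rows, each a list of 4 numbers: the shift along the tool's x, y, z in m, then the turn about the tool's z in rad. A call has exactly 5 rows; each row is the pose to reach, as a shift and turn from the pose commanded when the call began, along the tool's axes at that moment; what a row does not reach only later rows make up. A row lasts 1/10 s, in which the tool goes at most 50 mm and 8.59 degrees, less where a joint would pass 70% of its speed; a pose out of reach is approached as far as the arm can. A call with a gripper value outside its range is refused whole. "hand" is the finger opening in m, from 0 to 0.0854, set as the call begins (left out, the last holds). The fingers move at their own pace and stop on an object; "grip_force" is the grip in N (left out, the last holds). Time passes only in rows, so rows that repeat a pose let the fingers close, or fill a call up. It gives the time, the measured TCP pose, the force, the opening and the grip force at its end, in the units of the state.
- bot.get_obs(): the state, without advancing time (a new reading comes with each control period).
- bot.camera(name): name is "scene" or "top" or "wrist"; returns a dict with "color" (420x560x3 uint8, blue, green, red), "camera_matrix" (3x3 intrinsics, pixels), "xyz" and "orientation" of the camera in the world; the wrist camera has in their place "T_tool_cam" (4x4, takes a point from camera to tool coordinates, whose origin is the TCP and whose axes are the flange's). Camera axes: x right, y up, looking along -z (the intrinsics and any distortion apply to the point x, -y, -z); pixel columns grow to the right and rows downward; lengths in m; the calibration is good to about 2 mm. A picture is of the moment at which its call begins: read the wrist's pose just before it. There is no depth.
- bot.job_done(): hands the job in; it is judged then, once.
Trained networks look in the newest picture that a camera, given by its name, has taken for a name from the list of things; names that differ only in an ending like _2 or _b are one class to them, and where a whole thing is asked for, a point or a joint stands for the part that bears it (a point fixed in the world has none). Each returns a list of dicts, best first, with "confidence" (0 to 1); they miss things now and then, are a little off and sometimes report something else, mostly with a low value. They report only what shows in the picture. A call takes as long as a camera call.
- bot.find_in(camera, target): "location" ([column, row] in pixels, amid what is visible of it).
- bot.mark_of(camera, target): "location" ([column, row] in pixels: a listed point, or the origin of a listed thing).
The state is a dict: "time": time; "q": joint angles; "qd": joint speeds; "joint_efforts": joint torques, N m; "ee_pos": TCP position; "tcp_rot": TCP orientation; "wrist_force": force on the tool from outside, world axes, zero at the start; "torque": the same for the moment, N m; "opening": finger opening in m; "grasp_force": force on a finger pad.
Only numpy, scipy, OpenCV 4.12 (cv2) and the standard library are available. Lean on these libraries where they do the work, as an engineer would, in place of code of your own. Each camera call takes 0.05 s, during which the arm holds its last target. There are 200 camera calls.

## Working session

There is one attempt and no reset: what is moved stays moved. The work goes in short steps, Python scripts to look and compute and a tool call to move; the robot and the scene stay as the last step left them, time stands still between calls to the robot, and variables do not carry over. Pictures are saved under pics/ and viewed, at most 14 in all, crops included, and the job is handed in when it is done.

Besides the shell and the picture viewer there is one more tool, called after ">>>" as name([rows], argument=value, ...), one row to a line, values as JSON. arm_command: Moves the arm, as the interface text tells. Its arguments: {"type":"object","properties":{"series":{"type":"array"},"hand":{"type":"number"},"grip_force":{"type":"number"}},"required":["series"]}

```bash
ls; mkdir -p pics; cat > h.py <<'E'
import numpy as np, cv2
from scipy.spatial.transform import Rotation as R
from workcell import bot
def cam(n):
    o=bot.get_obs(); c=bot.camera(n); K=np.array(c["camera_matrix"])
    if n=="wrist":
        T=np.array(c["T_tool_cam"]); Rt=R.from_euler('xyz',o["tcp_rot"],degrees=True).as_matrix()
        P=np.array(o["ee_pos"])+Rt@T[:3,3]; M=Rt@T[:3,:3]
    else:
        P=np.array(c["xyz"]); q=np.array(c["orientation"]); M=R.from_euler('xyz',q,degrees=True).as_matrix() if q.size==3 else q
    return dict(img=c["color"],K=K,P=P,M=M,d=c.get("distortion"),keys=list(c.keys()))
def ray(c,px):
    u=np.linalg.inv(c["K"])@np.array([px[0],px[1],1.]); d=c["M"]@np.array([u[0],-u[1],-u[2]]); return d/np.linalg.norm(d)
def atz(c,px,z):
    d=ray(c,px); return c["P"]+d*(z-c["P"][2])/d[2]
def proj(c,X):
    p=c["M"].T@(np.array(X)-c["P"]); u=c["K"]@np.array([p[0],-p[1],-p[2]]); return u[:2]/u[2]
def tri(obs):
    A=np.zeros((3,3));b=np.zeros(3)
    for c,px in obs:
        d=ray(c,px);N=np.eye(3)-np.outer(d,d);A+=N;b+=N@c["P"]
    return np.linalg.solve(A,b)
E
python3 - <<'E'
from h import *
np.set_printoptions(precision=4,suppress=True)
print(bot.get_obs())
for n in ("scene","top"):
    c=cam(n);cv2.imwrite(f"pics/{n}0.png",c["img"]);print(n,c["keys"],c["P"],c["M"].tolist(),c["K"].tolist())
    for t in ["dispenser","sleeve_1","bar_hinge","bar_knob","tray","tray_mid","axle_1_grip","axle_1"]+["reel_%d"%i for i in range(1,7)]:
        print(t,[(np.round(r["location"],1).tolist(),round(r["confidence"],2)) for r in bot.mark_of(n,t)[:4]])
E
```

```text
pics
{'time': 0.0, 'q': array([67.6675,  5.0113, 10.0331, 95.0981,  0.0017, 90.    ]), 'qd': array([ 0.0121,  0.0263, -0.036 , -0.0613, -0.0593,  0.0717]), 'joint_efforts': array([  0.0014, -52.0387,  46.4801,   0.0162,   0.0002,  -0.    ]), 'ee_pos': array([0.2089, 0.5085, 0.2306]), 'tcp_rot': array([-179.9237,   -0.0017,  157.6674]), 'wrist_force': array([-0.5885,  0.1912, -0.5503]), 'torque': array([ 0.036 ,  0.014 , -0.0811]), 'grasp_force': 0.0, 'opening': 0.08533391215737723}
scene ['color', 'camera_matrix', 'xyz', 'orientation'] [ 0.1581 -0.5898  0.7174] [[0.7785696870485441, 0.4349602972609867, -0.4523701827218127], [-0.6275255258041416, 0.5322472135740877, -0.5682645669992588], [-0.006399755727197753, 0.7263074028600105, 0.6873402357474634]] [[385.7629664012118, 0.0, 279.86746648542226], [0.0, 385.7629664012118, 207.22933715308508], [0.0, 0.0, 1.0]]
dispenser [([212.8, 196.0], 0.65)]
sleeve_1 [([209.7, 204.7], 0.83), ([209.1, 208.5], 0.73), ([237.6, 188.4], 0.68), ([259.1, 150.6], 0.43)]
bar_hinge [([253.1, 183.5], 0.95), ([224.3, 179.0], 0.73), ([359.2, 354.7], 0.46), ([195
[... 1554 characters left out ...]
09.0, 273.1], 0.54)]
axle_1 [([197.5, 232.6], 0.53), ([195.4, 270.3], 0.51)]
reel_1 [([166.3, 232.0], 0.87), ([180.4, 271.3], 0.83), ([152.8, 228.4], 0.71), ([166.7, 271.2], 0.52)]
reel_2 [([166.3, 232.0], 0.87), ([180.4, 271.3], 0.83), ([152.8, 228.4], 0.71), ([166.7, 271.2], 0.52)]
reel_3 [([166.3, 232.0], 0.87), ([180.4, 271.3], 0.83), ([152.8, 228.4], 0.71), ([166.7, 271.2], 0.52)]
reel_4 [([166.3, 232.0], 0.87), ([180.4, 271.3], 0.83), ([152.8, 228.4], 0.71), ([166.7, 271.2], 0.52)]
reel_5 [([166.3, 232.0], 0.87), ([180.4, 271.3], 0.83), ([152.8, 228.4], 0.71), ([166.7, 271.2], 0.52)]
reel_6 [([166.3, 232.0], 0.87), ([180.4, 271.3], 0.83), ([152.8, 228.4], 0.71), ([166.7, 271.2], 0.52)]
```

View pics/scene0.png

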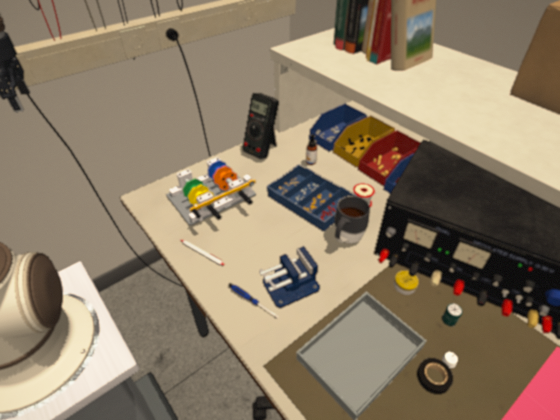

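View pics/top0.png

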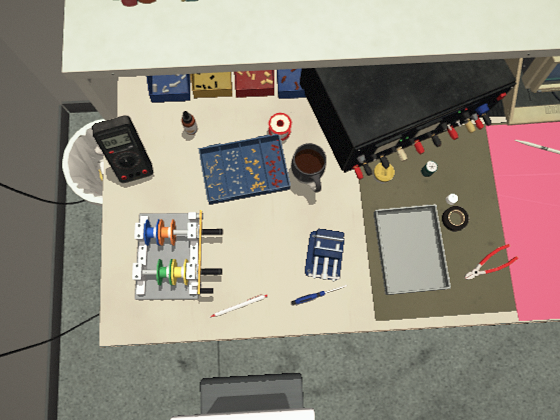

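```bash
python3 - <<'E'
from h import *
np.set_printoptions(precision=4,suppress=True)
s=cam("scene");t=cam("top");w=cam("wrist");cv2.imwrite("pics/w0.png",w["img"])
T=lambda a,b:(tri([(s,a),(t,b)]))
for n,a,b in [("disp",(212.8,196),(173,254.6)),("sl1",(209.7,204.7),(194.3,268)),("sl2",(237.6,188.4),(198.5,230.9)),("hinge",(253.1,183.5),(197.8,219.3)),("knob",(197.3,215.4),(203.2,287.3)),("tray",(358.2,354.8),(410.5,249.3)),("tmid",(360.6,350.9),(408.5,249.7)),("g1",(215.5,211.4),(209,273.1))]: print(n,T(a,b))
for p in [(166.3,232),(180.4,271.3),(152.8,228.4),(166.7,271.2)]: print("reel top z.042",atz(t,p,.042))
for n in ["sleeve_1","bar_hinge","bar_knob","axle_1_grip","dispenser","reel_1"]:
    print(n,[(np.round(r["location"],1).tolist(),round(r["confidence"],2)) for r in bot.mark_of("wrist",n)[:5]])
print(w["P"],w["M"].tolist(),w["K"].tolist(), w["P"]-bot.get_obs()["ee_pos"])
E
```

```text
disp [0.5103 0.1474 0.0093]
sl1 [0.4723 0.094  0.0376]
sl2 [0.5532 0.0802 0.0587]
hinge [0.5901 0.0778 0.0542]
knob [0.4261 0.0744 0.0428]
tray [ 0.4908 -0.4158  0.0015]
tmid [ 0.4937 -0.4124  0.0057]
g1 [0.4627 0.0582 0.0444]
reel top z.042 [0.5602 0.1561 0.042 ]
reel top z.042 [0.4673 0.1247 0.042 ]
reel top z.042 [0.5705 0.1873 0.042 ]
reel top z.042 [0.4692 0.1559 0.042 ]
sleeve_1 []
bar_hinge []
bar_knob []
axle_1_grip []
dispenser []
reel_1 []
[0.1475 0.5347 0.3732] [[0.37889330220364087, -0.8940842372145039, -0.2388582054478728], [0.9254399306076302, 0.3663048350825511, 0.09685918971418767], [0.0008946408018727159, -0.25774821931432007, 0.9662117030227549]] [[314.25289165121063, 0.0, 283.3094904708241], [0.0, 314.25289165121063, 203.15633597835776], [0.0, 0.0, 1.0]] [-0.0615  0.026   0.1419]
```

The scene view shows the dispenser at about (212,196) px with its yellow bar in front, and the tray at (360,350). The top view shows the blue and orange reels on the rear axle near (160,232), green and yellow on the front axle near (173,271), and the tray at (410,250). Next I'll move the wrist camera over the dispenser.

>>> arm_command([
  [-0.04, -0.028, -0.006, 0.148],
  [-0.08, -0.056, -0.012, 0.296],
  [-0.12, -0.084, -0.018, 0.444],
  [-0.16, -0.112, -0.024, 0.592],
  [-0.198, -0.14, -0.03, 0.74],
], hand=0.03)

```text
time: 2.45
ee_pos: [0.3396, 0.3023, 0.2617]
tcp_rot: [180.0, -0.0, 114.9]
wrist_force: [0.8, 0.2, 0.8]
opening: 0.0302
grasp_force: 0.0
```

>>> arm_command([
  [-0.048, 0.006, 0, 0.11],
  [-0.096, 0.012, 0, 0.22],
  [-0.144, 0.018, 0, 0.33],
  [-0.192, 0.024, 0, 0.441],
  [-0.241, 0.03, 0, 0.441],
])

```text
time: 2.95
ee_pos: [0.4696, 0.097, 0.2616]
tcp_rot: [180.0, -0.0, 89.8]
wrist_force: [1.0, 0.4, 0.2]
opening: 0.0303
grasp_force: 0.0
```

>>> arm_command([
  [0, 0, 0, 0],
  [0, 0, 0, 0],
  [0, 0, 0, 0],
  [0, 0, 0, 0],
  [0, 0, 0, 0],
])

```text
time: 3.45
ee_pos: [0.4686, 0.0999, 0.2615]
tcp_rot: [180.0, -0.0, 90.1]
wrist_force: [0.7, 0.2, -0.1]
opening: 0.0301
grasp_force: 0.0
```

```bash
cat > look.py <<'E'
from h import *
np.set_printoptions(precision=4,suppress=True)
import sys
def marks(n,ts,zs,f="mark_of"):
    c=cam(n)
    for t,z in zip(ts,zs):
        for r in getattr(bot,f)(n,t)[:6]:
            if r["confidence"]>.3: print(n,t,np.round(r["location"],1),round(r["confidence"],2),atz(c,r["location"],z)[:2] )
    return c
E
python3 - <<'E'
from look import *
o=bot.get_obs();print(o["time"],o["ee_pos"],o["tcp_rot"],o["q"])
c=marks("wrist",["dispenser","sleeve_1","bar_hinge","bar_knob","axle_1_grip","axle_1","axle_1_tip","reel_1"],[0,.046,.061,.061,.046,.046,.046,.042])
cv2.imwrite("pics/w1.png",c["img"])
E
```

```text
3.45 [0.4686 0.0999 0.2615] [179.9788  -0.0076  90.1153] [ 12.033   -3.9577   4.4629  98.3983   0.0031 101.9177]
wrist dispenser [322.1 124.9] 0.71 [0.5156 0.16  ]
wrist sleeve_1 [277.9 183. ] 0.82 [0.4612 0.0953]
wrist sleeve_1 [357.1 190.7] 0.58 [0.5534 0.0865]
wrist sleeve_1 [278.8 154.7] 0.47 [0.4623 0.1278]
wrist bar_hinge [390.8 204.5] 0.81 [0.5889 0.074 ]
wrist bar_knob [237.4 209.6] 0.59 [0.4155 0.0674]
wrist axle_1_grip [275.1 220. ] 0.88 [0.4578 0.0503]
wrist axle_1 [281.2 188.2] 0.7 [0.465  0.0892]
wrist axle_1 [357.2 192.5] 0.55 [0.5537 0.0843]
wrist axle_1 [356.2 191.7] 0.33 [0.5525 0.0853]
wrist axle_1_tip [276.1 218.2] 0.49 [0.459  0.0526]
wrist reel_1 [366.2  96.5] 0.62 [0.5576 0.1909]
wrist reel_1 [354.4 191.1] 0.58 [0.5513 0.0851]
wrist reel_1 [364.8 128. ] 0.57 [0.5584 0.1574]
wrist reel_1 [280.1 154.5] 0.56 [0.4637 0.1276]
```

View pics/w1.png

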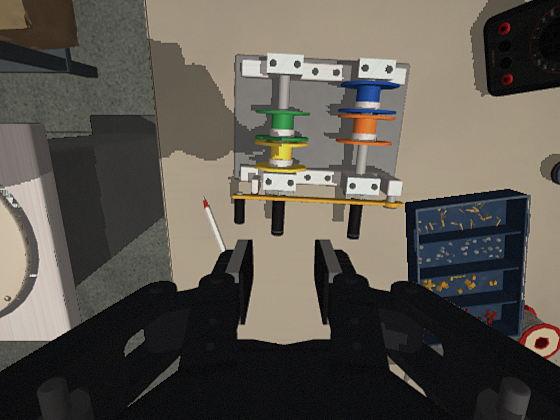

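Wrist view: four reels, blue (368,95) and orange (366,128) on the rear axle, green (282,122) and yellow (281,152) on the front one. The bar runs from (234,198) to (403,205) with the knob at (239,210). I'll zoom in to fit the dispenser pose accurately.

```bash
python3 - <<'E'
import cv2
i=cv2.imread("pics/w1.png")[45:245,220:420]
cv2.imwrite("pics/w1z.png",cv2.resize(i,(600,600),interpolation=cv2.INTER_CUBIC))
E
```

```text
(no output)
```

View pics/w1z.png

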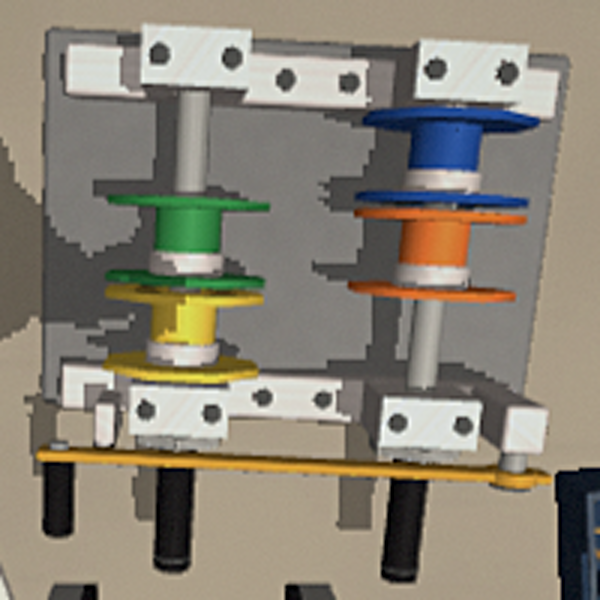

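```bash
python3 - <<'E'
from look import *
from scipy.optimize import least_squares
c=cam("wrist")
px=np.array([(196,56),(471.5,71),(179,411.5),(430,424.5)])/3+[220,45]
m=np.array([(-.046,.06),(.046,.06),(-.046,-.06),(.046,-.06)])
for p in px: print(atz(c,p,.066))
def f(v,z=.066):
    a=v[2];Rm=np.array([[np.cos(a),-np.sin(a)],[np.sin(a),np.cos(a)]])
    return np.concatenate([proj(c,np.r_[Rm@q+v[:2],z])-p for q,p in zip(m,px)])
r=least_squares(f,[.51,.15,0]);v=r.x;print(v,np.degrees(v[2]),r.fun)
a=v[2];Rm=np.array([[np.cos(a),-np.sin(a)],[np.sin(a),np.cos(a)]])
D=lambda x,y,z:np.r_[Rm@[x,y]+v[:2],z]
for n,X in dict(knob=(-.09,-.096,.061),kend=(-.09,-.111,.061),hinge=(.08,-.079,.061),g1=(-.046,-.105,.046),g2=(.046,-.105,.046),e1=(-.046,-.127,.046),r0=(.046,.033,.042),r1=(.046,0,.042),r2=(-.046,0,.042),r3=(-.046,-.033,.042)).items():
    print(n,D(*X),(proj(c,D(*X))),(proj(c,D(*X))-[220,45])*3)
s=cam("scene");t=cam("top")
for n,p in dict(viceL=(307,250),viceR=(342,255),vf=(325,278)).items(): print(n,atz(t,p,.04))
print(proj(s,D(0,0,0)),proj(t,D(0,0,0)))
E
```

```text
[0.4696 0.2189 0.066 ]
[0.5612 0.2144 0.066 ]
[0.4638 0.0992 0.066 ]
[0.5554 0.0945 0.066 ]
[ 0.5125  0.1567 -0.0491] -2.814604653079731 [-0.1403 -0.0465  0.2177 -0.0341 -0.1787  0.1435  0.0947 -0.0213]
knob [0.4179 0.0653 0.061 ] [239.2955 210.7043] [ 57.8866 497.113 ]
kend [0.4172 0.0503 0.061 ] [239.1083 223.2491] [ 57.3249 534.7473]
hinge [0.5885 0.0739 0.061 ] [390.4168 203.5541] [511.2503 475.6623]
g1 [0.4614 0.0541 0.046 ] [277.9091 216.213 ] [173.7274 513.639 ]
g2 [0.5533 0.0496 0.046 ] [354.9364 219.9346] [404.8091 524.8039]
e1 [0.4603 0.0322 0.046 ] [277.0726 233.601 ] [171.2178 565.8031]
r0 [0.5601 0.1874 0.042 ] [367.8952  98.6344] [443.6855 160.9033]
r1 [0.5584 0.1545 0.042 ] [364.3707 129.6036] [433.1122 253.8107]
r2 [0.4666 0.159  0.042 ] [282.2911 125.342 ] [186.8734 241.0259]
r3 [0.4649 0.126  0.042 ] [280.8618 155.0466] [182.5854 330.1398]
viceL [ 0.5005 -0.1673  0.04  ]
viceR [ 0.4844 -0.2471  0.04  ]
vf [ 0.434  -0.2036  0.04  ]
[212.5875 196.3173] [169.5764 255.0108]
```

>>> arm_command([
  [-0.012, -0.018, 0.03, 0.02],
  [-0.024, -0.036, 0.06, 0.04],
  [-0.035, -0.051, 0.09, 0.051],
  [-0.035, -0.051, 0.13, 0.051],
  [-0.035, -0.051, 0.15, 0.051],
])

```text
time: 4.55
ee_pos: [0.4165, 0.0634, 0.1085]
tcp_rot: [-179.9, 0.0, 87.0]
wrist_force: [0.1, -0.9, -0.1]
opening: 0.0297
grasp_force: 0.0
```

>>> arm_command([
  [0, 0, 0, 0],
  [0, 0, 0, 0],
  [0, 0, 0, 0],
  [0, 0, 0, 0],
  [0, 0, 0, 0],
])

```text
time: 5.05
ee_pos: [0.4185, 0.064, 0.1122]
tcp_rot: [179.9, -0.0, 87.1]
wrist_force: [0.3, -0.3, -0.3]
opening: 0.0296
grasp_force: 0.0
```

```bash
python3 - <<'E'
from look import *
o=bot.get_obs();print(o["time"],o["ee_pos"],o["tcp_rot"],o["wrist_force"])
c=marks("wrist",["bar_knob","axle_1_grip","bar_hinge"],[.061,.046,.061])
cv2.imwrite("pics/w2.png",c["img"][150:])
E
```

```text
5.05 [0.4185 0.064  0.1122] [179.9237  -0.0147  87.0822] [ 0.3244 -0.2889 -0.2831]
wrist bar_knob [282.2 221.7] 0.88 [0.4168 0.0666]
wrist bar_knob [498.4  65.1] 0.58 [0.5445 0.1542]
wrist bar_knob [401.3  76.8] 0.32 [0.4896 0.1506]
wrist axle_1_grip [345.3 230.5] 0.74 [0.4604 0.053 ]
wrist bar_hinge [506.6   6.7] 0.73 [0.5453 0.1837]
wrist bar_hinge [548.1 196.9] 0.7 [0.5857 0.0747]
```

View pics/w2.png

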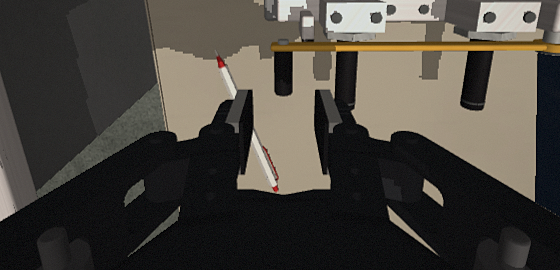

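The knob sits centred between the fingers at (283,222) in the full image, with the front axle handle clear to the right. Lowering and gripping.

>>> arm_command([
  [0, 0, 0.02, 0],
  [0, 0, 0.04, 0],
  [0, 0, 0.055, 0],
  [0, 0, 0.065, 0],
  [0, 0, 0.07, 0],
])

```text
time: 5.75
ee_pos: [0.4176, 0.0638, 0.0405]
tcp_rot: [-179.9, 0.0, 87.1]
wrist_force: [0.0, 0.6, 0.4]
opening: 0.0301
grasp_force: 0.0
```

>>> arm_command([
  [0, 0, 0, 0],
  [0, 0, 0, 0],
  [0, 0, 0, 0],
  [0, 0, 0, 0],
  [0, 0, 0, 0],
], hand=0.0, grip_force=25)

```text
time: 6.25
ee_pos: [0.4183, 0.0639, 0.0417]
tcp_rot: [179.9, -0.0, 87.1]
wrist_force: [1.9, -0.6, 0.3]
opening: 0.0113
grasp_force: 24.6
```

>>> arm_command([
  [0, 0, 0, 0],
  [0, 0, 0, 0],
  [0, 0, 0, 0],
  [0, 0, 0, 0],
  [0, 0, 0, 0],
])

```text
time: 6.75
ee_pos: [0.4183, 0.0639, 0.0415]
tcp_rot: [180.0, -0.0, 87.1]
wrist_force: [3.6, -0.8, -0.4]
opening: 0.0109
grasp_force: 24.7
```

```bash
python3 - <<'E'
import numpy as np
# knob path relative to shut, in tool coords: tool y=+x disp, tool z=-up
k=lambda a:np.array([170-170*np.cos(a),-170*np.sin(a)])
for a0,a1 in [(0,.5),(.5,1.0),(1.,1.5),(1.5,2.0),(2.0,2.2)]:
    print(a0,[np.round((k(a0+(a1-a0)*i/5)-k(a0))/1000,3).tolist() for i in range(1,6)])
E
```

```text
0 [[0.001, -0.017], [0.003, -0.034], [0.008, -0.05], [0.013, -0.066], [0.021, -0.082]]
0.5 [[0.009, -0.014], [0.019, -0.028], [0.031, -0.04], [0.044, -0.052], [0.057, -0.062]]
1.0 [[0.015, -0.008], [0.03, -0.015], [0.046, -0.021], [0.063, -0.024], [0.08, -0.027]]
1.5 [[0.017, -0.0], [0.034, 0.001], [0.051, 0.004], [0.067, 0.009], [0.083, 0.015]]
2.0 [[0.006, 0.003], [0.012, 0.006], [0.018, 0.01], [0.024, 0.013], [0.029, 0.017]]
```

>>> arm_command([
  [0, 0.001, -0.017, 0],
  [0, 0.003, -0.034, 0],
  [0, 0.008, -0.05, 0],
  [0, 0.013, -0.066, 0],
  [0, 0.021, -0.082, 0],
])

```text
time: 7.25
ee_pos: [0.4394, 0.0629, 0.1236]
tcp_rot: [180.0, -0.0, 87.1]
wrist_force: [8.2, 0.8, -7.2]
opening: 0.0116
grasp_force: 24.9
```

>>> arm_command([
  [0, 0.009, -0.014, 0],
  [0, 0.019, -0.028, 0],
  [0, 0.031, -0.04, 0],
  [0, 0.044, -0.052, 0],
  [0, 0.057, -0.062, 0],
])

```text
time: 7.75
ee_pos: [0.4949, 0.0602, 0.1861]
tcp_rot: [-179.8, -0.0, 87.1]
wrist_force: [-3.8, 1.3, 2.8]
opening: 0.0111
grasp_force: 24.5
```

>>> arm_command([
  [0, 0.015, -0.008, 0],
  [0, 0.03, -0.015, 0],
  [0, 0.046, -0.021, 0],
  [0, 0.063, -0.024, 0],
  [0, 0.08, -0.027, 0],
])

```text
time: 8.25
ee_pos: [0.5757, 0.0562, 0.2127]
tcp_rot: [-179.9, -0.1, 87.1]
wrist_force: [-0.9, 2.5, -0.3]
opening: 0.0114
grasp_force: 24.7
```

```bash
python3 - <<'E'
from look import *
o=bot.get_obs();print(o["time"],o["ee_pos"],o["tcp_rot"],o["wrist_force"],o["opening"],o["grasp_force"],o["q"])
E
```

```text
8.25 [0.5757 0.0562 0.2127] [-179.9364   -0.0524   87.0989] [-0.9298  2.4974 -0.3149] 0.011375473527707205 24.703774452209473 [ 5.5473  8.6395 12.0288 93.4445  0.0611 98.4483]
```

>>> arm_command([
  [0, 0.017, 0, 0],
  [0, 0.034, 0.001, 0],
  [0, 0.051, 0.004, 0],
  [0, 0.067, 0.009, 0],
  [0, 0.083, 0.015, 0],
])

```text
time: 8.75
ee_pos: [0.6587, 0.0521, 0.1968]
tcp_rot: [-179.9, -0.1, 87.1]
wrist_force: [-1.6, 1.8, 0.2]
opening: 0.0107
grasp_force: 25.1
```

>>> arm_command([
  [0, 0.006, 0.003, 0],
  [0, 0.012, 0.006, 0],
  [0, 0.018, 0.01, 0],
  [0, 0.024, 0.013, 0],
  [0, 0.029, 0.017, 0],
])

```text
time: 9.25
ee_pos: [0.6876, 0.0504, 0.1799]
tcp_rot: [-180.0, -0.0, 87.1]
wrist_force: [-0.1, 4.8, 0.9]
opening: 0.0111
grasp_force: 25.4
```

>>> arm_command([
  [0, 0, 0, 0],
  [0, 0, 0, 0],
  [0, 0, 0, 0],
  [0, 0, 0, 0],
  [0, 0, 0, 0],
], hand=0.04)

```text
time: 9.75
ee_pos: [0.6876, 0.0499, 0.1806]
tcp_rot: [180.0, 0.0, 87.1]
wrist_force: [0.2, -0.2, -0.4]
opening: 0.0398
grasp_force: 0.0
```

>>> arm_command([
  [-0.03, 0, -0.02, 0],
  [-0.04, -0.02, -0.03, 0],
  [-0.035, -0.068, -0.02, 0],
  [-0.025, -0.116, -0.01, 0],
  [-0.015, -0.164, 0, 0],
], hand=0.026)

```text
time: 10.25
ee_pos: [0.5213, 0.0434, 0.1798]
tcp_rot: [180.0, -0.0, 87.0]
wrist_force: [1.5, 0.4, 0.8]
opening: 0.026
grasp_force: 0.0
```

>>> arm_command([
  [0.004, -0.03, 0.02, 0],
  [0.008, -0.062, 0.04, 0],
  [0.008, -0.062, 0.06, 0],
  [0.008, -0.062, 0.07, 0],
  [0.008, -0.062, 0.07, 0],
])

```text
time: 10.75
ee_pos: [0.4613, 0.0545, 0.1095]
tcp_rot: [-179.9, 0.0, 87.1]
wrist_force: [-0.8, 0.0, 0.8]
opening: 0.0259
grasp_force: 0.0
```

```bash
python3 - <<'E'
from look import *
o=bot.get_obs();print(o["time"],o["ee_pos"],o["tcp_rot"],o["wrist_force"])
c=marks("wrist",["axle_1_grip","sleeve_1","bar_hinge","bar_knob"],[.046,.046,.061,.188])
s=cam("scene")
a=c["img"];b=s["img"][130:270,130:330]
cv2.imwrite("pics/w3.png",np.hstack([a[:,:400],cv2.resize(b,(400,280))[:, :] if 0 else cv2.copyMakeBorder(cv2.resize(b,(400,280)),0,140,0,0,cv2.BORDER_CONSTANT)]))
E
```

```text
10.75 [0.4613 0.0545 0.1095] [-179.9322    0.0185   87.0742] [-0.8419  0.0399  0.7793]
wrist axle_1_grip [283.8 221.2] 0.78 [0.4603 0.0534]
wrist axle_1_grip [348.2  65.2] 0.7 [0.5042 0.1506]
wrist sleeve_1 [423.4 163.5] 0.78 [0.5534 0.0885]
wrist sleeve_1 [281.9 163.8] 0.65 [0.461  0.0929]
wrist bar_hinge [486.5 185.5] 0.61 [0.5866 0.0753]
```

View pics/w3.png

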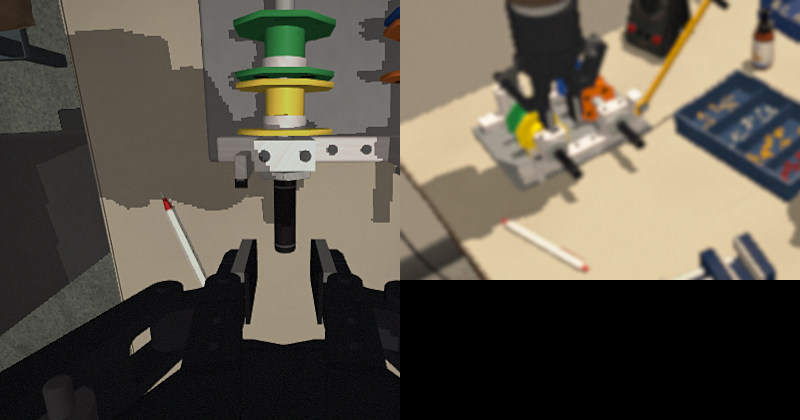

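The bar now leans back open. The front handle is centred between the fingers at (284,221). Lowering and gripping it.

>>> arm_command([
  [0, 0, 0.025, 0],
  [0, 0, 0.05, 0],
  [0, 0, 0.07, 0],
  [0, 0, 0.08, 0],
  [0, 0, 0.083, 0],
])

```text
time: 11.55
ee_pos: [0.4613, 0.0545, 0.0267]
tcp_rot: [-179.9, 0.0, 87.1]
wrist_force: [-0.1, -0.1, -0.5]
opening: 0.026
grasp_force: 0.0
```

>>> arm_command([
  [0, 0, 0, 0],
  [0, 0, 0, 0],
  [0, 0, 0, 0],
  [0, 0, 0, 0],
  [0, 0, 0, 0],
], hand=0.0, grip_force=45)

```text
time: 12.05
ee_pos: [0.4619, 0.0546, 0.0277]
tcp_rot: [180.0, -0.0, 87.1]
wrist_force: [0.5, 0.4, -0.4]
opening: 0.0132
grasp_force: 43.8
```

>>> arm_command([
  [0, 0, 0, 0],
  [0, 0, 0, 0],
  [-0.002, 0, 0, 0],
  [-0.006, 0, 0, 0],
  [-0.012, 0, 0, 0],
])

```text
time: 12.55
ee_pos: [0.4612, 0.0427, 0.0275]
tcp_rot: [180.0, -0.1, 87.1]
wrist_force: [1.5, 4.4, 1.6]
opening: 0.0133
grasp_force: 44.0
```

>>> arm_command([
  [-0.012, 0, 0, 0],
  [-0.024, 0, 0, 0],
  [-0.036, 0, 0, 0],
  [-0.048, 0, 0, 0],
  [-0.06, 0, 0, 0],
])

```text
time: 13.05
ee_pos: [0.4577, -0.0185, 0.0272]
tcp_rot: [-180.0, -0.0, 87.0]
wrist_force: [0.1, 3.6, 0.9]
opening: 0.0132
grasp_force: 44.0
```

>>> arm_command([
  [-0.012, 0, 0, 0],
  [-0.024, 0, 0, 0],
  [-0.036, 0, 0, 0],
  [-0.048, 0, 0, 0],
  [-0.06, 0, 0, 0],
])

```text
time: 13.55
ee_pos: [0.4546, -0.0784, 0.0272]
tcp_rot: [-180.0, 0.0, 87.1]
wrist_force: [0.2, 0.6, -0.1]
opening: 0.0132
grasp_force: 43.9
```

>>> arm_command([
  [-0.008, 0, 0, 0],
  [-0.016, 0, 0, 0],
  [-0.02, 0, 0, 0],
  [-0.02, 0, 0, 0],
  [-0.02, 0, 0, 0],
])

```text
time: 14.05
ee_pos: [0.4538, -0.0971, 0.0273]
tcp_rot: [-180.0, -0.0, 87.1]
wrist_force: [-0.4, 0.5, -1.4]
opening: 0.0133
grasp_force: 43.8
```

```bash
python3 - <<'E'
from look import *
o=bot.get_obs();print(o["time"],o["ee_pos"],o["tcp_rot"],o["wrist_force"],o["opening"])
c=marks("wrist",["axle_1_grip","axle_1_tip","reel_1"],[.046,.046,.039])
t=cam("top");
a=c["img"];b=t["img"][180:320,130:370]
cv2.imwrite("pics/w4.png",np.hstack([a[:,100:420],cv2.copyMakeBorder(cv2.resize(b,(480,280)),0,140,0,0,cv2.BORDER_CONSTANT)]))
E
```

```text
14.05 [ 0.4538 -0.0971  0.0273] [-179.994    -0.0049   87.0801] [-0.3754  0.5355 -1.401 ] 0.013339005934090988
wrist axle_1_grip [282.3 279. ] 0.68 [ 0.4523 -0.0974]
```

View pics/w4.png

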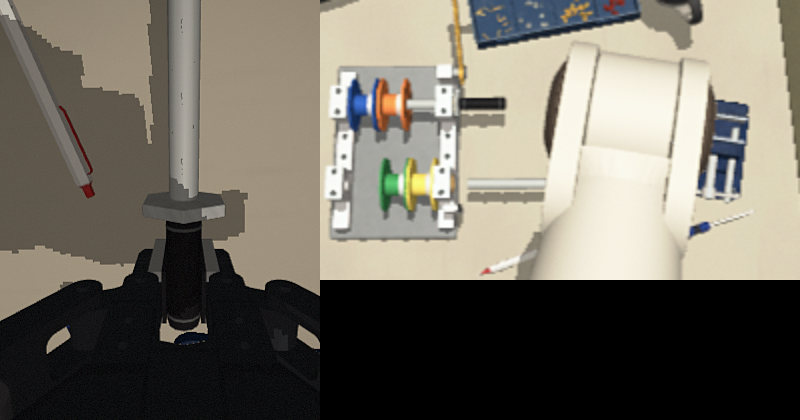

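Axle 1 is fully out of the sleeve, held straight, with no obstacles underneath. Laying it down.

>>> arm_command([
  [0, 0, 0.006, 0],
  [0, 0, 0.012, 0],
  [0, 0, 0.018, 0],
  [0, 0, 0.022, 0],
  [0, 0, 0.0235, 0],
])

```text
time: 14.8
ee_pos: [0.4534, -0.0971, 0.003]
tcp_rot: [-179.9, -0.0, 87.1]
wrist_force: [0.7, 1.1, -0.2]
opening: 0.0132
grasp_force: 43.8
```

>>> arm_command([
  [0, 0, 0, 0],
  [0, 0, 0, 0],
  [0, 0, 0, 0],
  [0, 0, 0, 0],
  [0, 0, 0, 0],
], hand=0.03)

```text
time: 15.3
ee_pos: [0.4539, -0.0972, 0.004]
tcp_rot: [180.0, 0.0, 87.1]
wrist_force: [-1.0, 0.5, 0.5]
opening: 0.0299
grasp_force: 0.1
```

>>> arm_command([
  [0, 0, -0.02, 0],
  [0, 0, -0.05, 0],
  [0, 0, -0.08, 0],
  [0, 0, -0.11, 0],
  [0, 0, -0.13, 0],
])

```text
time: 15.8
ee_pos: [0.4544, -0.0973, 0.1362]
tcp_rot: [179.9, 0.0, 87.1]
wrist_force: [0.7, -0.4, -0.7]
opening: 0.0297
grasp_force: 0.0
```

```bash
python3 - <<'E'
from look import *
o=bot.get_obs();print(o["time"],o["ee_pos"],o["tcp_rot"],o["wrist_force"],o["opening"])
c=marks("wrist",["axle_1_grip","axle_1_tip","reel_1","axle_2"],[.019,.006,.039,.019])
v=[.5125,.1567];a=np.radians(-2.81)
print(np.array([[np.cos(a),-np.sin(a)],[np.sin(a),np.cos(a)]])@[.046,-.105]+v)
E
```

```text
15.8 [ 0.4544 -0.0973  0.1362] [179.8681   0.0214  87.0783] [ 0.7324 -0.4141 -0.7456] 0.029700525489772034
wrist axle_1_grip [270.5 199.3] 0.96 [ 0.4426 -0.096 ]
wrist axle_2 [272.5 155.2] 0.89 [ 0.4465 -0.0588]
[0.5533 0.0496]
```

>>> arm_command([
  [0.035, 0.02, 0, 0],
  [0.07, 0.042, 0, 0],
  [0.11, 0.066, 0, 0],
  [0.14, 0.084, 0.01, 0],
  [0.152, 0.091, 0.02, 0],
], hand=0.026)

```text
time: 16.55
ee_pos: [0.5531, 0.0524, 0.1118]
tcp_rot: [-179.9, -0.0, 87.2]
wrist_force: [-0.9, 0.3, -0.5]
opening: 0.0261
grasp_force: 0.0
```

>>> arm_command([
  [0, 0, 0, 0],
  [0, 0, 0, 0],
  [0, 0, 0, 0],
  [0, 0, 0, 0],
  [0, 0, 0, 0],
])

```text
time: 17.05
ee_pos: [0.5524, 0.0492, 0.1144]
tcp_rot: [179.9, -0.0, 87.0]
wrist_force: [-0.0, 0.2, -0.1]
opening: 0.0255
grasp_force: 0.0
```

```bash
python3 - <<'E'
from look import *
o=bot.get_obs();print(o["time"],o["ee_pos"],o["tcp_rot"],o["wrist_force"],o["opening"])
c=marks("wrist",["axle_1_grip","bar_hinge","reel_1"],[.046,.061,.039])
cv2.imwrite("pics/w5.png",c["img"])
E
```

```text
17.05 [0.5524 0.0492 0.1144] [179.9469  -0.0061  87.0106] [-0.0454  0.1874 -0.1402] 0.0255320358177423
wrist axle_1_grip [172.2 368.1] 0.8 [ 0.4555 -0.0731]
wrist axle_1_grip [284.8  55. ] 0.34 [0.5576 0.1538]
wrist bar_hinge [337.8 182.3] 0.74 [0.5871 0.0755]
wrist reel_1 [147.  114.7] 0.96 [0.4642 0.1233]
wrist reel_1 [284.   52.4] 0.82 [0.5572 0.1566]
wrist reel_1 [139.8  65.4] 0.67 [0.4646 0.1537]
wrist reel_1 [163.8 180. ] 0.38 [0.4689 0.0788]
```

View pics/w5.png

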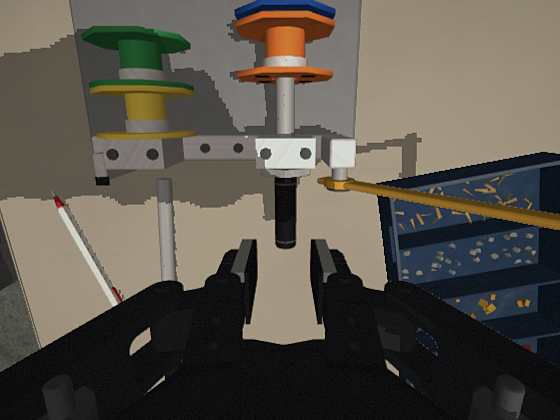

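The rear handle is centred at (285,215). Axle 1 lies on the bench at left, and the bar leans back out of the way.

>>> arm_command([
  [0, 0, 0.025, 0],
  [0, 0, 0.05, 0],
  [0, 0, 0.072, 0],
  [0, 0, 0.083, 0],
  [0, 0, 0.087, 0],
])

```text
time: 17.75
ee_pos: [0.5519, 0.0499, 0.0258]
tcp_rot: [-179.9, 0.0, 87.1]
wrist_force: [0.6, 0.7, -0.7]
opening: 0.0263
grasp_force: 0.0
```

>>> arm_command([
  [0, 0, 0, 0],
  [0, 0, 0, 0],
  [0, 0, 0, 0],
  [0, 0, 0, 0],
  [0, 0, 0, 0],
], hand=0.0)

```text
time: 18.25
ee_pos: [0.5529, 0.05, 0.0274]
tcp_rot: [179.9, -0.0, 87.1]
wrist_force: [0.1, 0.2, 0.4]
opening: 0.0133
grasp_force: 43.9
```

>>> arm_command([
  [0, 0, 0, 0],
  [-0.002, 0, 0, 0],
  [-0.006, 0, 0, 0],
  [-0.012, 0, 0, 0],
  [-0.02, 0, 0, 0],
])

```text
time: 18.75
ee_pos: [0.5517, 0.0297, 0.027]
tcp_rot: [180.0, -0.0, 87.1]
wrist_force: [3.5, 2.6, 0.9]
opening: 0.0137
grasp_force: 44.1
```

>>> arm_command([
  [-0.012, 0, 0, 0],
  [-0.024, 0, 0, 0],
  [-0.036, 0, 0, 0],
  [-0.048, 0, 0, 0],
  [-0.06, 0, 0, 0],
])

```text
time: 19.25
ee_pos: [0.548, -0.0312, 0.0266]
tcp_rot: [-180.0, 0.0, 87.1]
wrist_force: [2.2, 1.7, -0.2]
opening: 0.0133
grasp_force: 44.1
```

>>> arm_command([
  [-0.012, 0, 0, 0],
  [-0.024, 0, 0, 0],
  [-0.036, 0, 0, 0],
  [-0.048, 0, 0, 0],
  [-0.06, 0, 0, 0],
])

```text
time: 19.75
ee_pos: [0.5451, -0.091, 0.0266]
tcp_rot: [-180.0, 0.0, 87.1]
wrist_force: [-0.5, -0.1, -0.1]
opening: 0.0137
grasp_force: 43.8
```

>>> arm_command([
  [-0.006, 0, 0, 0],
  [-0.012, 0, 0, 0],
  [-0.012, 0, 0, 0],
  [-0.012, 0, 0, 0],
  [-0.012, 0, 0, 0],
])

```text
time: 20.25
ee_pos: [0.5448, -0.1015, 0.0268]
tcp_rot: [-180.0, -0.0, 87.1]
wrist_force: [-0.2, 0.1, -1.2]
opening: 0.0135
grasp_force: 43.8
```

```bash
python3 - <<'E'
from look import *
o=bot.get_obs();print(o["time"],o["ee_pos"],o["tcp_rot"],o["wrist_force"],o["opening"])
c=marks("wrist",["axle_1_grip","axle_1_tip","axle_1"],[.046,.046,.046])
cv2.imwrite("pics/w6.png",c["img"])
E
```

```text
20.25 [ 0.5448 -0.1015  0.0268] [-179.9975   -0.0029   87.1031] [-0.166   0.059  -1.2317] 0.013548445100388945
wrist axle_1_grip [ 87.5 252.7] 0.58 [ 0.4617 -0.0853]
wrist axle_1 [282.7 198.3] 0.89 [ 0.5452 -0.0657]
wrist axle_1 [ 82.  183.9] 0.74 [ 0.4658 -0.0559]
```

View pics/w6.png

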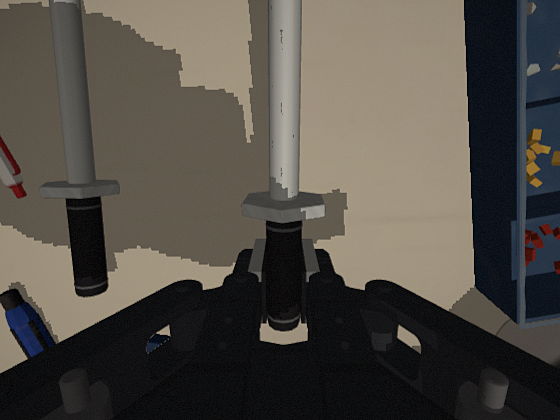

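Both axles are clear: axle 1 on the bench at left (88,190), axle 2 in the gripper over bare bench (283,205). Laying axle 2 down, then looking for the tray and reels.

>>> arm_command([
  [0, 0, 0.006, 0],
  [0, 0, 0.012, 0],
  [0, 0, 0.018, 0],
  [0, 0, 0.021, 0],
  [0, 0, 0.023, 0],
])

```text
time: 20.95
ee_pos: [0.5445, -0.1018, 0.0032]
tcp_rot: [-180.0, -0.0, 87.1]
wrist_force: [0.1, -0.6, -0.8]
opening: 0.0137
grasp_force: 43.8
```

>>> arm_command([
  [0, 0, 0, 0],
  [0, 0, 0, 0],
  [0, 0, 0, 0],
  [0, 0, 0, 0],
  [0, 0, 0, 0],
], hand=0.03)

```text
time: 21.45
ee_pos: [0.5448, -0.1018, 0.004]
tcp_rot: [180.0, 0.0, 87.1]
wrist_force: [-0.6, 0.0, -0.2]
opening: 0.0301
grasp_force: 0.2
```

>>> arm_command([
  [0, 0, -0.02, 0],
  [0, 0, -0.06, 0],
  [0, 0, -0.11, 0],
  [0, 0, -0.16, 0],
  [0, 0, -0.2, 0],
])

```text
time: 21.95
ee_pos: [0.5449, -0.1018, 0.2071]
tcp_rot: [179.9, 0.0, 87.1]
wrist_force: [0.8, -0.3, 0.9]
opening: 0.0303
grasp_force: 0.0
```

>>> arm_command([
  [0.03, 0, 0, 0],
  [0.07, -0.01, 0, 0],
  [0.12, -0.02, 0, 0],
  [0.16, -0.035, 0, 0],
  [0.2, -0.035, 0, 0],
], hand=0.072)

```text
time: 22.45
ee_pos: [0.5188, 0.1014, 0.2045]
tcp_rot: [180.0, -0.0, 87.1]
wrist_force: [1.7, -0.1, -0.3]
opening: 0.0717
grasp_force: 0.0
```

>>> arm_command([
  [0, 0, 0, 0],
  [0, 0, 0, 0],
  [0, 0, 0, 0],
  [0, 0, 0, 0],
  [0, 0, 0, 0],
])

```text
time: 22.95
ee_pos: [0.5201, 0.0988, 0.2038]
tcp_rot: [180.0, 0.0, 87.0]
wrist_force: [0.3, -0.6, 0.5]
opening: 0.0722
grasp_force: 0.0
```

```bash
python3 - <<'E'
from look import *
o=bot.get_obs();print(o["time"],o["ee_pos"],o["tcp_rot"],o["wrist_force"],o["opening"])
c=marks("wrist",["axle_1_grip","reel_1"],[.019,.039])
t=marks("top",["tray","tray_mid","reel_1","axle_1_grip"],[.003,.017,.039,.019])
a=c["img"];b=t["img"][180:320,350:480]
cv2.imwrite("pics/w7.png",np.hstack([a[:300,100:500],cv2.resize(b,(279,300),interpolation=cv2.INTER_CUBIC)]))
E
```

```text
22.95 [0.5201 0.0988 0.2038] [179.9976   0.0016  86.9913] [ 0.3305 -0.6453  0.4592] 0.07220936397366129
wrist axle_1_grip [229.2 342.8] 0.85 [ 0.4428 -0.0946]
wrist axle_1_grip [318.7 196.8] 0.52 [0.556  0.0833]
wrist reel_1 [224.1 134. ] 0.92 [0.4652 0.1546]
wrist reel_1 [318.9 134.2] 0.84 [0.5555 0.1498]
wrist reel_1 [226.6 166.2] 0.73 [0.4646 0.1238]
wrist reel_1 [320.5 164.6] 0.7 [0.5565 0.1206]
wrist reel_1 [303.9 315.7] 0.58 [ 0.5344 -0.0475]
top tray [402.8 233.3] 0.7 [ 0.5336 -0.4038]
top tray_mid [401.  232.1] 0.69 [ 0.5343 -0.3959]
top tray_mid [259.5 239.2] 0.32 [ 0.5358 -0.0591]
top axle_1_grip [278.7 278.5] 0.9 [ 0.4407 -0.0988]
top axle_1_grip [198.  230.9] 0.6 [0.5634 0.0855]
```

View pics/w7.png

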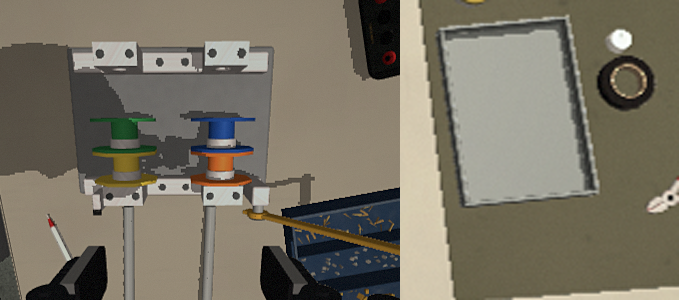

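Tray was knocked: top crop shows it shifted to about (0.534, -0.40) and slightly rotated. All four reels slid to the -y sleeves (blue/orange rear, green/yellow front). Hovering over orange first.

>>> arm_command([
  [0.01, 0.015, 0.02, 0],
  [0.022, 0.0355, 0.05, 0],
  [0.022, 0.0355, 0.08, 0],
  [0.022, 0.0355, 0.1, 0],
  [0.022, 0.0355, 0.1, 0],
])

```text
time: 23.85
ee_pos: [0.5549, 0.1196, 0.1005]
tcp_rot: [-179.7, 0.1, 87.1]
wrist_force: [0.8, -0.2, -0.8]
opening: 0.0721
grasp_force: 0.0
```

>>> arm_command([
  [0, 0, 0, 0],
  [0, 0, 0, 0],
  [0, 0, 0, 0],
  [0, 0, 0, 0],
  [0, 0, 0, 0],
])

```text
time: 24.35
ee_pos: [0.5568, 0.1199, 0.1044]
tcp_rot: [179.9, -0.0, 87.1]
wrist_force: [0.5, -1.4, -0.3]
opening: 0.0719
grasp_force: 0.0
```

```bash
python3 - <<'E'
from look import *
o=bot.get_obs();print(o["time"],o["ee_pos"],o["tcp_rot"],o["wrist_force"],o["opening"])
c=marks("wrist",["reel_1","sleeve_2"],[.039,.046])
cv2.imwrite("pics/w8.png",c["img"])
E
```

```text
24.35 [0.5568 0.1199 0.1044] [179.9441  -0.0137  87.0785] [ 0.4908 -1.3994 -0.2536] 0.07189310737746926
wrist reel_1 [283.5 220. ] 0.96 [0.5558 0.1191]
wrist reel_1 [146.2 177. ] 0.94 [0.4657 0.1538]
wrist reel_1 [225.8 161.5] 0.7 [0.5198 0.1614]
wrist reel_1 [152.3 219.8] 0.63 [0.4651 0.1237]
wrist reel_1 [287.6 174.9] 0.58 [0.5601 0.1505]
wrist sleeve_2 [151.8 264.9] 0.78 [0.4627 0.0931]
wrist sleeve_2 [284.5 264.2] 0.76 [0.555  0.0891]
```

View pics/w8.png

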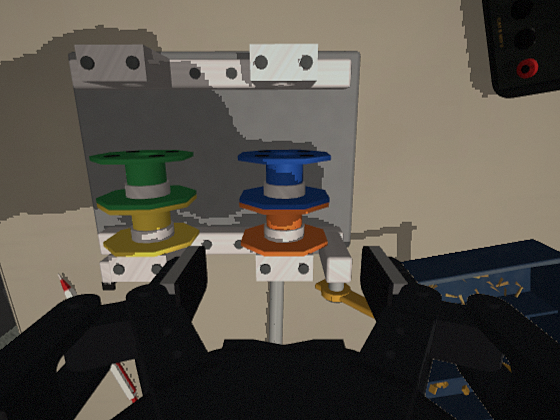

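Orange is between the fingers at (284,220) px, matching the predicted position to 1 mm.

>>> arm_command([
  [0, 0, 0.02, 0],
  [0, 0, 0.04, 0],
  [0, 0, 0.06, 0],
  [0, 0, 0.075, 0],
  [0, 0, 0.085, 0],
])

```text
time: 25.0
ee_pos: [0.5561, 0.1198, 0.0175]
tcp_rot: [-179.9, 0.0, 87.1]
wrist_force: [-0.2, -0.2, 0.5]
opening: 0.0721
grasp_force: 0.0
```

>>> arm_command([
  [0, 0, 0, 0],
  [0, 0, 0, 0],
  [0, 0, 0, 0],
  [0, 0, 0, 0],
  [0, 0, 0, 0],
], hand=0.0, grip_force=40)

```text
time: 25.5
ee_pos: [0.5569, 0.1199, 0.0193]
tcp_rot: [180.0, -0.0, 87.1]
wrist_force: [-0.7, -0.3, -1.2]
opening: 0.0577
grasp_force: 42.8
```

>>> arm_command([
  [0, 0, 0, 0],
  [0, 0, 0, 0],
  [0, 0, 0, 0],
  [0, 0, 0, 0],
  [0, 0, 0, 0],
])

```text
time: 26.0
ee_pos: [0.5565, 0.1199, 0.0188]
tcp_rot: [-180.0, 0.0, 87.1]
wrist_force: [-1.2, -0.7, -0.9]
opening: 0.0573
grasp_force: 42.8
```

>>> arm_command([
  [0, 0, -0.02, 0],
  [0, 0, -0.05, 0],
  [0, 0, -0.1, 0],
  [0, 0, -0.15, 0],
  [0, 0, -0.2, 0],
])

```text
time: 26.5
ee_pos: [0.5561, 0.1198, 0.2208]
tcp_rot: [180.0, -0.0, 87.1]
wrist_force: [1.4, -0.0, -0.4]
opening: 0.0577
grasp_force: 44.0
```

>>> arm_command([
  [-0.04, -0.003, 0, 0],
  [-0.085, -0.006, 0, 0],
  [-0.13, -0.009, 0, 0],
  [-0.175, -0.012, 0, 0],
  [-0.22, -0.015, 0, 0],
])

```text
time: 27.0
ee_pos: [0.5299, -0.1007, 0.219]
tcp_rot: [180.0, 0.0, 87.1]
wrist_force: [1.2, 0.1, -0.1]
opening: 0.0577
grasp_force: 44.2
```

>>> arm_command([
  [-0.045, -0.004, 0, 0],
  [-0.09, -0.008, 0, 0],
  [-0.135, -0.012, 0, 0],
  [-0.17, -0.016, 0, 0],
  [-0.19, -0.018, 0, 0],
])

```text
time: 27.5
ee_pos: [0.5019, -0.2906, 0.2186]
tcp_rot: [-180.0, 0.0, 87.0]
wrist_force: [0.4, -0.7, -0.8]
opening: 0.0575
grasp_force: 44.2
```

>>> arm_command([
  [0, 0, 0, 0],
  [0, 0, 0, 0],
  [0, 0, 0, 0],
  [0, 0, 0, 0],
  [0, 0, 0, 0],
])

```text
time: 28.0
ee_pos: [0.503, -0.2871, 0.219]
tcp_rot: [180.0, 0.0, 87.1]
wrist_force: [0.8, 0.1, -0.8]
opening: 0.0576
grasp_force: 44.1
```

```bash
python3 - <<'E'
from look import *
o=bot.get_obs();print(o["time"],o["ee_pos"],o["tcp_rot"],o["wrist_force"],o["opening"],o["grasp_force"])
c=marks("wrist",["tray","tray_mid"],[.003,.017])
t=cam("top")
for p in [(368.6,193),(428.3,187.9),(442.3,269.5),(379.4,276.5)]: print(atz(t,p,.031), proj(c,atz(t,p,.031)))
for p in [(347,170),(420,145)]: print("psu",atz(t,p,.185),atz(t,p,.0))
cv2.imwrite("pics/w9.png",c["img"])
E
```

```text
28.0 [ 0.503  -0.2871  0.219 ] [179.9887   0.0036  87.1487] [ 0.7592  0.1314 -0.792 ] 0.05757295910808154 44.140805992065
[ 0.6308 -0.3256  0.031 ] [402.762 212.651]
[ 0.6356 -0.4702  0.031 ] [400.8583 326.5295]
[ 0.4393 -0.4768  0.031 ] [239.948  337.9059]
[ 0.4313 -0.3299  0.031 ] [221.6206 224.7554]
psu [ 0.643  -0.2505  0.185 ] [ 0.7008 -0.2851  0.    ]
psu [ 0.69   -0.4107  0.185 ] [ 0.7565 -0.4749  0.    ]
```

View pics/w9.png

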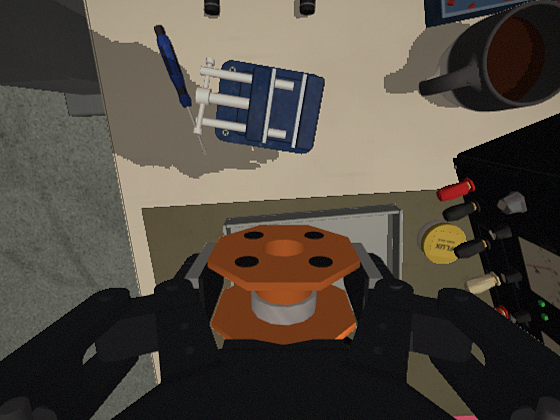

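The wrist view shows orange held squarely. The tray's near rim runs (223,221) to (402,206), so tray yaw is about +2° with its centre near (0.535, -0.398). Placing orange in the front column.

>>> arm_command([
  [-0.03, 0, 0, -0.03],
  [-0.06, -0.002, 0.02, -0.06],
  [-0.09, -0.004, 0.05, -0.0855],
  [-0.113, -0.0045, 0.09, -0.0855],
  [-0.113, -0.0045, 0.125, -0.0855],
])

```text
time: 28.7
ee_pos: [0.4917, -0.4029, 0.0916]
tcp_rot: [-180.0, 0.0, 91.8]
wrist_force: [0.7, 0.2, -1.4]
opening: 0.0575
grasp_force: 44.1
```

>>> arm_command([
  [0, 0, 0, 0],
  [0, 0, 0, 0],
  [0, 0, 0, 0],
  [0, 0, 0, 0],
  [0, 0, 0, 0],
])

```text
time: 29.2
ee_pos: [0.4932, -0.4007, 0.0957]
tcp_rot: [179.9, 0.1, 92.0]
wrist_force: [0.2, 0.7, -0.4]
opening: 0.0575
grasp_force: 44.0
```

```bash
python3 - <<'E'
from look import *
o=bot.get_obs();print(o["time"],o["ee_pos"],o["tcp_rot"],o["wrist_force"],o["opening"],o["grasp_force"])
c=marks("wrist",["tray_mid","reel_1"],[.017,.11])
cv2.imwrite("pics/w10.png",c["img"])
ct=np.array([.535,-.398]);s,k=np.sin(.035),np.cos(.035)
for q in [(.1,.073),(-.1,.073),(-.1,-.073),(.1,-.073)]:
    print(q,proj(c,np.r_[ct+[k*q[0]-s*q[1],s*q[0]+k*q[1]],.031]))
E
```

```text
29.2 [ 0.4932 -0.4007  0.0957] [179.8831   0.1022  92.0064] [ 0.1522  0.6712 -0.4467] 0.05753915936130824 44.018511038739234
wrist tray_mid [339.  211.2] 0.68 [ 0.533  -0.3978]
wrist reel_1 [284.6 281.9] 0.71 [ 0.4929 -0.4049]
(0.1, 0.073) [510.3333 106.7726]
(-0.1, 0.073) [192.3061 106.3524]
(-0.1, -0.073) [206.7113 310.3167]
(0.1, -0.073) [473.6274 310.3655]
```

View pics/w10.png

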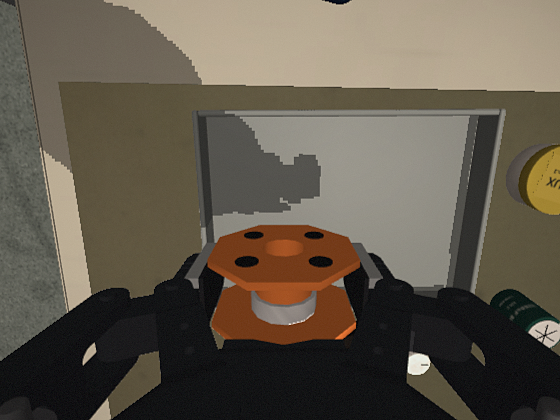

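The tray is square with the gripper, and its rim at (194,110) to (504,109) confirms the estimated pose. Lowering orange.

>>> arm_command([
  [0, 0, 0.02, 0],
  [0, 0, 0.04, 0],
  [0, 0, 0.06, 0],
  [0, 0, 0.072, 0],
  [0, 0, 0.077, 0],
])

```text
time: 29.85
ee_pos: [0.4919, -0.4001, 0.0155]
tcp_rot: [-179.9, -0.1, 92.0]
wrist_force: [-0.1, 0.3, -0.3]
opening: 0.0573
grasp_force: 44.0
```

>>> arm_command([
  [0, 0, 0, 0],
  [0, 0, 0, 0],
  [0, 0, 0, 0],
  [0, 0, 0, 0],
  [0, 0, 0, 0],
], hand=0.068)

```text
time: 30.35
ee_pos: [0.4926, -0.4007, 0.0173]
tcp_rot: [180.0, 0.0, 92.0]
wrist_force: [0.9, -0.2, 0.5]
opening: 0.0681
grasp_force: 0.0
```

>>> arm_command([
  [0, 0, -0.02, 0],
  [0, 0, -0.06, 0],
  [0, 0, -0.1, 0],
  [0, 0, -0.15, 0],
  [0, 0, -0.19, 0],
])

```text
time: 30.85
ee_pos: [0.4924, -0.4005, 0.21]
tcp_rot: [179.9, 0.1, 92.0]
wrist_force: [0.8, -0.4, 1.1]
opening: 0.0682
grasp_force: 0.0
```

```bash
cat > st.py <<'E'
import sys
from look import *
o=bot.get_obs();p=np.array(o["ee_pos"]);y=np.radians(o["tcp_rot"][2]);print(o["time"],p,np.round(o["tcp_rot"],1),o["opening"],o["grasp_force"])
def to(x,yy,z,yaw):
    d=np.array([x,yy])-p[:2];X=np.array([np.cos(y),np.sin(y)]);Y=np.array([np.sin(y),-np.cos(y)])
    print("tool shift",d@X,d@Y,p[2]-z,"turn",y-np.radians(yaw))
to(*map(float,sys.argv[1:5]))
if len(sys.argv)>5: marks("wrist",["reel_1","tray_mid"],[float(sys.argv[5]),.017])
E
python3 st.py .5581 .1489 .1 87.1 .036
```

```text
30.85 [ 0.4924 -0.4005  0.21  ] [179.9   0.1  92. ] 0.06823581148549676 0.0
tool shift 0.5468447055505847 0.08459528389960327 0.11001156544671215 turn 0.08510771879593237
wrist reel_1 [282.9 184.8] 0.9 [ 0.4911 -0.399 ]
wrist tray_mid [324.2 178.6] 0.73 [ 0.5356 -0.3945]
```

>>> arm_command([
  [0.048, 0.008, 0, 0],
  [0.096, 0.016, 0, 0],
  [0.144, 0.024, 0, 0],
  [0.192, 0.032, 0, 0],
  [0.24, 0.04, 0, 0],
], hand=0.072)

```text
time: 31.5
ee_pos: [0.5236, -0.1574, 0.2057]
tcp_rot: [-179.9, -0.0, 92.0]
wrist_force: [0.6, -0.7, 0.9]
opening: 0.0722
grasp_force: 0.0
```

>>> arm_command([
  [0.048, 0.008, 0, 0],
  [0.096, 0.016, 0, 0],
  [0.144, 0.024, 0, 0],
  [0.192, 0.032, 0, 0],
  [0.24, 0.04, 0, 0],
])

```text
time: 32.0
ee_pos: [0.5554, 0.0839, 0.2058]
tcp_rot: [-179.9, 0.0, 92.0]
wrist_force: [0.8, -0.3, 0.4]
opening: 0.072
grasp_force: 0.0
```

>>> arm_command([
  [0.03, 0.002, 0, 0.03],
  [0.06, 0.0046, 0.03, 0.06],
  [0.067, 0.0046, 0.06, 0.085],
  [0.067, 0.0046, 0.09, 0.085],
  [0.067, 0.0046, 0.11, 0.085],
])

```text
time: 32.5
ee_pos: [0.5566, 0.1493, 0.0932]
tcp_rot: [-179.8, 0.1, 87.2]
wrist_force: [-0.2, 0.1, 0.1]
opening: 0.072
grasp_force: 0.0
```

>>> arm_command([
  [0, 0, 0, 0],
  [0, 0, 0, 0],
  [0, 0, 0, 0],
  [0, 0, 0, 0],
  [0, 0, 0, 0],
])

```text
time: 33.0
ee_pos: [0.5586, 0.1491, 0.0978]
tcp_rot: [179.9, -0.0, 87.1]
wrist_force: [-0.5, -0.4, 0.6]
opening: 0.072
grasp_force: 0.0
```

```bash
python3 st.py .5581 .1489 .019 87.1 .039
```

```text
33.0 [0.5586 0.1491 0.0978] [179.9  -0.   87.1] 0.07202704048278931 0.0
tool shift -0.00021087322562393177 -0.0005024261959422904 0.07880275022123359 turn 2.4424751488005825e-06
wrist reel_1 [150.3 262.5] 0.85 [0.4637 0.124 ]
wrist reel_1 [283.9 219.3] 0.69 [0.558  0.1509]
wrist reel_1 [148.9 223.9] 0.66 [0.4672 0.1522]
wrist tray_mid [281.6 309.1] 0.33 [0.5522 0.0681]
```

>>> arm_command([
  [0.001, 0, 0.02, 0],
  [0.001, 0, 0.04, 0],
  [0.001, 0, 0.06, 0],
  [0.001, 0, 0.073, 0],
  [0.001, 0, 0.079, 0],
])

```text
time: 33.65
ee_pos: [0.5576, 0.1499, 0.0165]
tcp_rot: [-179.9, 0.0, 87.1]
wrist_force: [0.3, -0.5, -0.3]
opening: 0.072
grasp_force: 0.0
```

>>> arm_command([
  [0, 0, 0, 0],
  [0, 0, 0, 0],
  [0, 0, 0, 0],
  [0, 0, 0, 0],
  [0, 0, 0, 0],
], hand=0.0)

```text
time: 34.15
ee_pos: [0.5584, 0.1501, 0.0182]
tcp_rot: [180.0, -0.0, 87.1]
wrist_force: [0.7, -0.1, -0.0]
opening: 0.0574
grasp_force: 43.4
```

>>> arm_command([
  [0, 0, 0, 0],
  [0, 0, -0.01, 0],
  [0, 0, -0.05, 0],
  [0, 0, -0.1, 0],
  [0, 0, -0.15, 0],
])

```text
time: 34.65
ee_pos: [0.5576, 0.1499, 0.17]
tcp_rot: [-180.0, 0.0, 87.1]
wrist_force: [2.1, -0.1, -0.6]
opening: 0.0573
grasp_force: 43.4
```

>>> arm_command([
  [-0.04, -0.003, -0.02, 0],
  [-0.08, -0.006, -0.04, 0],
  [-0.125, -0.008, -0.05, 0],
  [-0.17, -0.01, -0.05, 0],
  [-0.215, -0.012, -0.05, 0],
])

```text
time: 35.15
ee_pos: [0.535, -0.0657, 0.2193]
tcp_rot: [179.9, 0.0, 87.1]
wrist_force: [1.6, -0.8, -0.5]
opening: 0.0574
grasp_force: 43.6
```

```bash
python3 st.py .4906 -.3600 .095 92 .24
```

```text
35.15 [ 0.535  -0.0657  0.2193] [179.9   0.   87.1] 0.05735139543655172 43.553478884277865
tool shift -0.2961782276747667 -0.029632632002227183 0.12431645812101477 turn -0.08503528153566697
wrist reel_1 [284.7 277.6] 0.7 [ 0.5345 -0.0643]
```

>>> arm_command([
  [-0.045, -0.006, 0, 0],
  [-0.09, -0.012, 0, 0],
  [-0.135, -0.018, 0, 0],
  [-0.18, -0.024, 0, 0],
  [-0.225, -0.03, 0, 0],
])

```text
time: 35.8
ee_pos: [0.494, -0.2878, 0.2185]
tcp_rot: [180.0, 0.0, 87.2]
wrist_force: [1.1, -0.3, -0.0]
opening: 0.0575
grasp_force: 43.5
```

>>> arm_command([
  [-0.04, 0, 0, -0.03],
  [-0.071, 0, 0.02, -0.06],
  [-0.071, 0, 0.06, -0.085],
  [-0.071, 0, 0.1, -0.085],
  [-0.071, 0, 0.12, -0.085],
])

```text
time: 36.3
ee_pos: [0.4899, -0.3566, 0.0943]
tcp_rot: [-179.8, -0.2, 92.0]
wrist_force: [0.1, -0.0, -0.6]
opening: 0.0577
grasp_force: 43.5
```

>>> arm_command([
  [0, 0, 0, 0],
  [0, 0, 0, 0],
  [0, 0, 0, 0],
  [0, 0, 0, 0],
  [0, 0, 0, 0],
])

```text
time: 36.8
ee_pos: [0.491, -0.3584, 0.0991]
tcp_rot: [179.9, 0.1, 92.0]
wrist_force: [-0.1, 0.1, -0.5]
opening: 0.0575
grasp_force: 43.5
```

```bash
python3 st.py .4906 -.3600 .018 92 .115
```

```text
36.8 [ 0.491  -0.3584  0.0991] [179.9   0.1  92. ] 0.057458063895071874 43.46557476441376
tool shift -0.00156562904763979 -0.00045788205560096074 0.08108523173497635 turn -0.00027874877911227003
wrist reel_1 [284.3 278.6] 0.56 [ 0.4905 -0.3601]
wrist tray_mid [520.6 224.5] 0.65 [ 0.6687 -0.362 ]
```

>>> arm_command([
  [-0.0005, 0, 0.02, 0],
  [-0.001, 0, 0.04, 0],
  [-0.001, 0, 0.062, 0],
  [-0.001, 0, 0.075, 0],
  [-0.001, 0, 0.081, 0],
])

```text
time: 37.45
ee_pos: [0.4899, -0.3588, 0.0155]
tcp_rot: [-179.9, -0.1, 92.0]
wrist_force: [-0.0, -0.0, -1.5]
opening: 0.0575
grasp_force: 43.5
```

>>> arm_command([
  [0, 0, 0, 0],
  [0, 0, 0, 0],
  [0, 0, 0, 0],
  [0, 0, 0, 0],
  [0, 0, 0, 0],
], hand=0.068)

```text
time: 37.95
ee_pos: [0.4907, -0.3594, 0.0174]
tcp_rot: [180.0, 0.0, 92.0]
wrist_force: [0.2, -0.6, -0.1]
opening: 0.0681
grasp_force: 0.0
```

>>> arm_command([
  [0, 0, -0.02, 0],
  [0, 0, -0.06, 0],
  [0, 0, -0.1, 0],
  [0, 0, -0.15, 0],
  [0, 0, -0.19, 0],
])

```text
time: 38.45
ee_pos: [0.4905, -0.3592, 0.21]
tcp_rot: [179.9, 0.1, 92.0]
wrist_force: [0.7, -0.1, 0.7]
opening: 0.0681
grasp_force: 0.0
```

```bash
python3 st.py .4663 .1535 .1 87.1 .036
```

```text
38.45 [ 0.4905 -0.3592  0.21  ] [179.9   0.1  92. ] 0.06809576366441776 0.0
tool shift 0.5131989452010857 -0.006457481073437115 0.10996505857648514 turn 0.08512094132667469
wrist reel_1 [282.4 184.5] 0.69 [ 0.4886 -0.3573]
wrist tray_mid [320.8 216.1] 0.81 [ 0.5328 -0.3956]
```

Blue is in. On to green.

>>> arm_command([
  [0.048, -0.001, 0, 0],
  [0.096, -0.001, 0, 0],
  [0.144, -0.002, 0, 0],
  [0.192, -0.003, 0, 0],
  [0.24, -0.003, 0, 0],
], hand=0.072)

```text
time: 39.1
ee_pos: [0.4782, -0.1177, 0.2055]
tcp_rot: [-179.9, -0.0, 91.9]
wrist_force: [1.8, 1.0, 0.4]
opening: 0.0721
grasp_force: 0.0
```

>>> arm_command([
  [0.048, -0.001, 0, 0],
  [0.096, -0.001, 0, 0],
  [0.144, -0.002, 0, 0],
  [0.192, -0.003, 0, 0],
  [0.24, -0.0035, 0, 0],
])

```text
time: 39.6
ee_pos: [0.4665, 0.1221, 0.2057]
tcp_rot: [-179.9, 0.0, 92.0]
wrist_force: [0.7, -0.0, 0.9]
opening: 0.0722
grasp_force: 0.0
```

>>> arm_command([
  [0.02, 0, 0, 0.03],
  [0.033, 0, 0.03, 0.06],
  [0.033, 0, 0.06, 0.085],
  [0.033, 0, 0.09, 0.085],
  [0.033, 0, 0.11, 0.085],
])

```text
time: 40.1
ee_pos: [0.4647, 0.153, 0.0933]
tcp_rot: [-179.8, 0.1, 87.1]
wrist_force: [-0.3, -0.0, 0.4]
opening: 0.072
grasp_force: 0.0
```

>>> arm_command([
  [0, 0, 0, 0],
  [0, 0, 0, 0],
  [0, 0, 0, 0],
  [0, 0, 0, 0],
  [0, 0, 0, 0],
])

```text
time: 40.6
ee_pos: [0.4668, 0.1534, 0.0977]
tcp_rot: [179.9, -0.0, 87.1]
wrist_force: [-0.5, 0.4, -0.8]
opening: 0.0716
grasp_force: 0.0
```

```bash
python3 st.py .4663 .1535 .019 87.1 .039
```

```text
40.6 [0.4668 0.1534 0.0977] [179.9  -0.   87.1] 0.07159742095653593 0.0
tool shift 7.441512716520496e-05 -0.0004596284667897651 0.07871400874653592 turn 4.016416727514738e-05
wrist reel_1 [284.2 260.2] 0.76 [0.4649 0.1255]
wrist reel_1 [283.7 221.1] 0.71 [0.466 0.154]
```

>>> arm_command([
  [0.0005, 0, 0.02, 0],
  [0.0005, 0, 0.04, 0],
  [0.0005, 0, 0.06, 0],
  [0.0005, 0, 0.073, 0],
  [0.0005, 0, 0.079, 0],
])

```text
time: 41.25
ee_pos: [0.4658, 0.1536, 0.0167]
tcp_rot: [-179.9, 0.0, 87.1]
wrist_force: [-0.2, -0.7, 0.6]
opening: 0.0719
grasp_force: 0.0
```

>>> arm_command([
  [0, 0, 0, 0],
  [0, 0, 0, 0],
  [0, 0, 0, 0],
  [0, 0, 0, 0],
  [0, 0, 0, 0],
], hand=0.0)

```text
time: 41.75
ee_pos: [0.4665, 0.1538, 0.0182]
tcp_rot: [180.0, -0.0, 87.1]
wrist_force: [0.0, -0.3, -1.9]
opening: 0.0572
grasp_force: 43.4
```

>>> arm_command([
  [0, 0, 0, 0],
  [0, 0, -0.01, 0],
  [0, 0, -0.05, 0],
  [0, 0, -0.1, 0],
  [0, 0, -0.15, 0],
])

```text
time: 42.25
ee_pos: [0.4657, 0.1537, 0.17]
tcp_rot: [-180.0, 0.0, 87.1]
wrist_force: [1.7, 0.4, -0.5]
opening: 0.0576
grasp_force: 45.2
```

>>> arm_command([
  [-0.04, 0.01, -0.02, 0],
  [-0.08, 0.02, -0.04, 0],
  [-0.12, 0.03, -0.05, 0],
  [-0.165, 0.04, -0.05, 0],
  [-0.21, 0.05, -0.05, 0],
])

```text
time: 42.75
ee_pos: [0.5058, -0.0602, 0.2193]
tcp_rot: [179.9, 0.0, 87.1]
wrist_force: [1.5, 0.8, -0.6]
opening: 0.0573
grasp_force: 45.3
```

```bash
python3 st.py .576 -.3975 .1 92 .24
```

```text
42.75 [ 0.5058 -0.0602  0.2193] [179.9   0.   87.1] 0.057308219149484 45.25367743335664
tool shift -0.33339222333226065 0.08694635777878915 0.11929729708964515 turn -0.084956871449267
wrist reel_1 [282.2 278.9] 0.57 [ 0.5043 -0.0594]
```

>>> arm_command([
  [-0.045, 0.006, 0, 0],
  [-0.09, 0.012, 0, 0],
  [-0.135, 0.018, 0, 0],
  [-0.18, 0.024, 0, 0],
  [-0.225, 0.03, 0, 0],
])

```text
time: 43.4
ee_pos: [0.5245, -0.2852, 0.2185]
tcp_rot: [180.0, -0.0, 87.2]
wrist_force: [0.6, 0.4, -0.3]
opening: 0.0571
grasp_force: 45.2
```

>>> arm_command([
  [-0.03, 0.015, 0, -0.03],
  [-0.06, 0.03, 0, -0.06],
  [-0.09, 0.045, 0, -0.085],
  [-0.1085, 0.057, 0.02, -0.085],
  [-0.1085, 0.057, 0.04, -0.085],
])

```text
time: 43.9
ee_pos: [0.5772, -0.397, 0.1767]
tcp_rot: [180.0, 0.0, 92.0]
wrist_force: [0.0, -0.6, -2.2]
opening: 0.0574
grasp_force: 45.2
```

>>> arm_command([
  [0, 0, 0.02, 0],
  [0, 0, 0.04, 0],
  [0, 0, 0.06, 0],
  [0, 0, 0.08, 0],
  [0, 0, 0.08, 0],
])

```text
time: 44.4
ee_pos: [0.5752, -0.3938, 0.095]
tcp_rot: [-179.8, -0.2, 92.1]
wrist_force: [0.6, 1.0, -0.1]
opening: 0.0572
grasp_force: 45.2
```

```bash
python3 - <<'E'
from look import *
c=cam("wrist");cv2.imwrite("pics/w11.png",c["img"])
E
python3 st.py .576 -.3975 .018 92 .115
```

```text
44.45 [ 0.5757 -0.3943  0.097 ] [-179.9   -0.1   92. ] 0.057293829009456634 45.21026375179645
tool shift -0.003187990294030404 0.00022810075825110458 0.07904844679167061 turn 0.0008040293504922857
wrist reel_1 [285.1 277.9] 0.8 [ 0.5755 -0.3946]
wrist reel_1 [153.4 164.4] 0.8 [ 0.5215 -0.347 ]
wrist reel_1 [159.4 225.9] 0.76 [ 0.5222 -0.3727]
wrist tray_mid [230.7 215.6] 0.68 [ 0.5357 -0.3978]
```

View pics/w11.png

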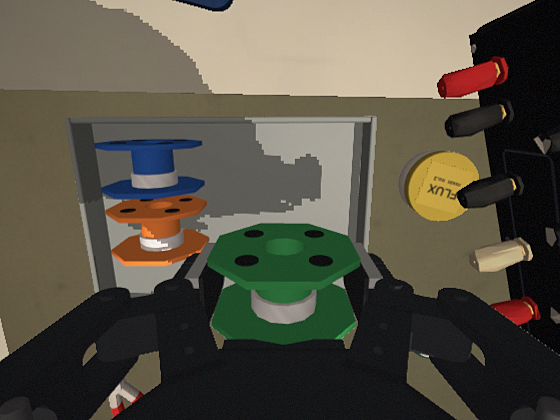

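Blue (153,165) and orange (160,235) stand upright in the tray. Green (283,285) is above its free spot, clear of the power supply terminals. Lowering it.

>>> arm_command([
  [-0.001, -0.001, 0.02, 0],
  [-0.002, -0.002, 0.04, 0],
  [-0.002, -0.002, 0.06, 0],
  [-0.002, -0.002, 0.074, 0],
  [-0.002, -0.002, 0.08, 0],
])

```text
time: 45.1
ee_pos: [0.5737, -0.3978, 0.0172]
tcp_rot: [-180.0, -0.0, 92.0]
wrist_force: [-0.9, 1.0, -0.1]
opening: 0.0574
grasp_force: 45.2
```

>>> arm_command([
  [0, 0, 0, 0],
  [0, 0, 0, 0],
  [0, 0, 0, 0],
  [0, 0, 0, 0],
  [0, 0, 0, 0],
], hand=0.064)

```text
time: 45.6
ee_pos: [0.574, -0.3982, 0.0184]
tcp_rot: [180.0, 0.0, 92.0]
wrist_force: [-0.4, -0.7, -0.4]
opening: 0.064
grasp_force: 0.0
```

>>> arm_command([
  [0, 0, -0.02, 0],
  [0, 0, -0.06, 0],
  [0, 0, -0.1, 0],
  [0, 0, -0.15, 0],
  [0, 0, -0.19, 0],
])

```text
time: 46.1
ee_pos: [0.5737, -0.398, 0.2111]
tcp_rot: [179.9, 0.1, 92.0]
wrist_force: [1.1, 0.1, 1.2]
opening: 0.0643
grasp_force: 0.0
```

```bash
python3 st.py .4649 .1243 .1 87.1 .036
```

```text
46.1 [ 0.5737 -0.398   0.2111] [179.9   0.1  92. ] 0.06430376232904671 0.0
tool shift 0.5256984980741845 -0.090697225984903 0.11113153366676931 turn 0.08508589529872923
wrist reel_1 [202.9 186.1] 0.73 [ 0.4902 -0.4009]
wrist reel_1 [201.6 143.5] 0.68 [ 0.4902 -0.3577]
wrist reel_1 [285.4 182.9] 0.57 [ 0.5749 -0.3946]
wrist tray_mid [248.8 178.9] 0.85 [ 0.5354 -0.3954]
```

>>> arm_command([
  [0.047, -0.008, 0, 0],
  [0.094, -0.016, 0, 0],
  [0.141, -0.024, 0, 0],
  [0.188, -0.032, 0, 0],
  [0.235, -0.04, 0, 0],
], hand=0.072)

```text
time: 46.75
ee_pos: [0.5245, -0.1627, 0.2065]
tcp_rot: [-179.9, -0.0, 92.0]
wrist_force: [0.7, 0.6, 1.1]
opening: 0.0717
grasp_force: 0.0
```

>>> arm_command([
  [0.047, -0.008, 0, 0],
  [0.094, -0.016, 0, 0],
  [0.141, -0.024, 0, 0],
  [0.188, -0.032, 0, 0],
  [0.235, -0.04, 0, 0],
])

```text
time: 47.25
ee_pos: [0.4764, 0.0706, 0.2068]
tcp_rot: [-179.9, 0.0, 92.0]
wrist_force: [0.1, -0.5, -0.0]
opening: 0.0718
grasp_force: 0.0
```

>>> arm_command([
  [0.03, -0.006, 0, 0.03],
  [0.056, -0.0107, 0.03, 0.06],
  [0.056, -0.0107, 0.06, 0.085],
  [0.056, -0.0107, 0.09, 0.085],
  [0.056, -0.0107, 0.11, 0.085],
])

```text
time: 47.75
ee_pos: [0.4634, 0.1246, 0.0945]
tcp_rot: [-179.8, 0.1, 87.2]
wrist_force: [-0.1, 0.4, 0.7]
opening: 0.0718
grasp_force: 0.0
```

>>> arm_command([
  [0, 0, 0, 0],
  [0, 0, 0, 0],
  [0, 0, 0, 0],
  [0, 0, 0, 0],
  [0, 0, 0, 0],
])

```text
time: 48.25
ee_pos: [0.4654, 0.1246, 0.0987]
tcp_rot: [179.9, -0.0, 87.1]
wrist_force: [-1.0, 0.0, 0.5]
opening: 0.0723
grasp_force: 0.0
```

```bash
python3 st.py .4649 .1243 .019 87.1 .039
```

```text
48.25 [0.4654 0.1246 0.0987] [179.9  -0.   87.1] 0.0723063858363789 0.0
tool shift -0.0003184884887676308 -0.0005310298223625685 0.07967493440766106 turn -4.128554557292219e-05
wrist reel_1 [279.3 140.6] 0.69 [0.4645 0.1782]
```

```bash
python3 - <<'E'
from look import *
c=marks("wrist",["reel_1","reel_5"],[.039]*2,"find_in");h=cv2.cvtColor(c["img"],cv2.COLOR_BGR2HSV)
for nm,lo,hi in [("yel",20,34),("grn",50,85),("org",5,17)]:
    m=cv2.inRange(h,(lo,130,70),(hi,255,255));n,l,s,ct=cv2.connectedComponentsWithStats(m)
    print(nm,[(s[i].tolist(),ct[i].round().tolist()) for i in range(1,n) if s[i][4]>60])
t=cam("top")["img"][200:310,120:220];ht=cv2.cvtColor(t,cv2.COLOR_BGR2HSV);
E
```

```text
wrist reel_1 [280.9 152.3] 0.78 [0.4648 0.1709]
wrist reel_5 [280.9 152.3] 0.78 [0.4648 0.1709]
yel [([234, 93, 93, 95, 6155], [280.0, 139.0])]
grn []
org []
```

```bash
python3 - <<'E'
from look import *
c=cam("wrist");h=cv2.cvtColor(c["img"],cv2.COLOR_BGR2HSV)
m=cv2.inRange(h,(20,130,50),(34,255,255))
k,_=cv2.findContours(m,cv2.RETR_CCOMP,cv2.CHAIN_APPROX_NONE)
k=sorted(k,key=cv2.contourArea)[::-1]
p=cv2.approxPolyDP(k[0],3,True)[:,0]
W=np.array([atz(c,q,.04)[:2] for q in p]);print(np.c_[p,W*1000].round(1))
print("mean",W.mean(0),"hull area mm2",cv2.contourArea(cv2.convexHull((W*1e3).astype(np.float32))),"octagon",.8284*58**2)
print([(cv2.contourArea(q),q[:,0].mean(0).round(1)) for q in k[1:8] if cv2.contourArea(q)>8])
sub=m[88:194:4,228:334:3]
print("\n".join("".join("#" if v else "." for v in r) for r in sub))
g=c["img"][88:194:8,228:334:7].sum(2)//3
print(g)
E
```

```text
[[260.   93.  453.8 207. ]
 [234.  122.  436.7 190.9]
 [236.  161.  435.8 167. ]
 [264.  187.  452.5 149.3]
 [300.  186.  475.8 148.8]
 [326.  160.  492.9 164.8]
 [327.  121.  493.9 188.7]
 [300.   93.  477.9 205.8]]
mean [0.4649 0.1778] hull area mm2 2722.6947794323787 octagon 2786.7376
[(491.0, array([280.9, 139. ])), (169.5, array([302.7, 118.2])), (166.5, array([257.8, 118.8])), (158.0, array([259.4, 163.6])), (152.5, array([302.7, 162.8])), (34.5, array([544.8, 317.5])), (14.5, array([468.8, 290. ]))]
....................................
....................................
..........################..........
.........##################.........
........####################........
.......######################.......
.....#####.#############...####.....
....####....###########.....####....
...#####.....##########.....#####...
..#######...############..########..
..##############...###############..
..#############......#############..
...###########........############..
...###########........############..
...############.......###########...
...#############.....############
[... 649 characters left out ...]
 147 131  12 145 131 104 103]
 [ 60  87 146 148  28  19 144 146 147 146  27  33 150 148 149 102]
 [ 62  92 145 145 149 142 147 112  75 148 147 148 148 146 149 103]
 [ 64  95 137 146 145 151 104 102  59  59 149 149 148 148 149 104]
 [ 61  87  93  88 144 148  71 103  58  59 146 146 147 146 149 103]
 [ 62  71  94  93 102 146 154  59  61 156 148 148 147 149 149 102]
 [ 62  63  91  92   0   6 147 147 145 145  17  22 148 147 142 104]
 [ 62  60  59  91   7   3  84 147 147 149  93  11 146  82 105 103]
 [ 61  63  60  55  91  92  88  92  90  90 150 141  60  61  67 102]
 [ 59  59  59  60  60  91  91  93  89  89  94  59  60  59  70 106]
 [ 59  58  62  62  61  59  58  59  65  62  59  60  61  60 107 104]]
```

Pictures are used up, so I measured from the mask: yellow toppled and lies flat on the base at (0.465, 0.178), flats still facing ±x. Lying flat it needs a 58 mm slot in the tray, so I'll shift green about 18 mm first.

>>> arm_command([
  [0, 0, -0.02, 0],
  [0, 0, -0.06, 0],
  [0, 0, -0.11, 0],
  [-0.045, 0.01, -0.11, 0],
  [-0.09, 0.02, -0.11, 0],
], hand=0.066)

```text
time: 49.15
ee_pos: [0.4812, 0.0335, 0.2096]
tcp_rot: [179.8, -0.0, 87.3]
wrist_force: [0.4, -0.7, -0.8]
opening: 0.0656
grasp_force: 0.0
```

>>> arm_command([
  [-0.046, 0.012, 0, 0],
  [-0.092, 0.024, 0, 0],
  [-0.138, 0.036, 0, 0],
  [-0.184, 0.048, 0, 0],
  [-0.23, 0.06, 0, 0],
])

```text
time: 49.65
ee_pos: [0.5287, -0.2011, 0.2078]
tcp_rot: [180.0, 0.0, 87.1]
wrist_force: [0.7, 1.0, 0.4]
opening: 0.066
grasp_force: 0.0
```

>>> arm_command([
  [-0.046, 0.013, 0, -0.02],
  [-0.092, 0.026, 0, -0.04],
  [-0.138, 0.039, 0, -0.06],
  [-0.18, 0.05, 0, -0.075],
  [-0.196, 0.055, 0, -0.085],
])

```text
time: 50.15
ee_pos: [0.5734, -0.4013, 0.2061]
tcp_rot: [-179.9, -0.0, 91.9]
wrist_force: [1.3, 0.3, 0.4]
opening: 0.0662
grasp_force: 0.0
```

>>> arm_command([
  [0, 0, 0, 0],
  [0, 0, 0, 0],
  [0, 0, 0, 0],
  [0, 0, 0, 0],
  [0, 0, 0, 0],
])

```text
time: 50.65
ee_pos: [0.5739, -0.3967, 0.2085]
tcp_rot: [180.0, 0.0, 92.0]
wrist_force: [0.1, 1.1, -0.9]
opening: 0.066
grasp_force: 0.0
```

```bash
python3 st.py .574 -.3975 .0185 92 .036; python3 - <<'E'
from look import *
c=cam("wrist");h=cv2.cvtColor(c["img"],cv2.COLOR_BGR2HSV)
for nm,lo,hi in [("grn",50,85),("blu",105,125),("org",5,17)]:
    m=cv2.inRange(h,(lo,150,50),(hi,255,255));n,l,s,ct=cv2.connectedComponentsWithStats(m)
    for i in range(1,n):
        if s[i][4]>150: print(nm,s[i].tolist())
E
```

```text
50.65 [ 0.5739 -0.3967  0.2085] [180.   0.  92.] 0.06599656488801225 0.0
tool shift -0.0007743518791836832 8.00234144925419e-05 0.1899802779164241 turn 0.0005454552024866111
wrist reel_1 [202.8 184.4] 0.75 [ 0.4908 -0.3973]
wrist reel_1 [201.4 143. ] 0.72 [ 0.4907 -0.3557]
wrist reel_1 [282.2 184.8] 0.71 [ 0.5717 -0.3948]
wrist tray_mid [248.1 180.2] 0.82 [ 0.5349 -0.395 ]
wrist tray_mid [383.  157.2] 0.73 [ 0.6771 -0.3651]
grn [254, 168, 59, 24, 592]
grn [255, 193, 57, 14, 401]
blu [221, 20, 33, 23, 262]
blu [165, 130, 66, 20, 643]
blu [168, 155, 64, 10, 361]
org [170, 168, 63, 25, 886]
org [173, 192, 61, 17, 525]
```

>>> arm_command([
  [0, 0, 0.045, 0],
  [0, 0, 0.09, 0],
  [0, 0, 0.13, 0],
  [0, 0, 0.165, 0],
  [0, 0, 0.19, 0],
])

```text
time: 51.35
ee_pos: [0.5727, -0.3968, 0.0148]
tcp_rot: [-179.9, -0.1, 92.0]
wrist_force: [-0.3, -0.3, -0.2]
opening: 0.066
grasp_force: 0.0
```

>>> arm_command([
  [0, 0, 0, 0],
  [0, 0, 0, 0],
  [0, 0, 0, 0],
  [0, 0, 0, 0],
  [0, 0, 0, 0],
], hand=0.0)

```text
time: 51.85
ee_pos: [0.5743, -0.398, 0.0193]
tcp_rot: [179.9, 0.1, 92.0]
wrist_force: [0.7, 0.0, -1.1]
opening: 0.0573
grasp_force: 48.4
```

>>> arm_command([
  [0, 0, -0.004, 0],
  [0, 0, -0.01, 0],
  [-0.006, 0, -0.01, 0],
  [-0.012, 0, -0.01, 0],
  [-0.018, 0, -0.01, 0],
])

```text
time: 52.35
ee_pos: [0.5743, -0.4163, 0.0277]
tcp_rot: [-180.0, 0.0, 92.0]
wrist_force: [0.2, -0.5, 0.3]
opening: 0.0576
grasp_force: 48.4
```

>>> arm_command([
  [0, 0, 0, 0],
  [0, 0, 0.003, 0],
  [0, 0, 0.006, 0],
  [0, 0, 0.009, 0],
  [0, 0, 0.009, 0],
])

```text
time: 52.85
ee_pos: [0.5741, -0.4152, 0.018]
tcp_rot: [-179.9, -0.0, 92.0]
wrist_force: [-0.3, 0.7, -0.9]
opening: 0.0576
grasp_force: 48.4
```

>>> arm_command([
  [0, 0, 0, 0],
  [0, 0, 0, 0],
  [0, 0, 0, 0],
  [0, 0, 0, 0],
  [0, 0, 0, 0],
], hand=0.064)

```text
time: 53.35
ee_pos: [0.5744, -0.4157, 0.0189]
tcp_rot: [180.0, 0.0, 92.0]
wrist_force: [0.3, -0.9, 0.0]
opening: 0.0637
grasp_force: 0.0
```

>>> arm_command([
  [0, 0, -0.02, 0],
  [0, 0, -0.06, 0],
  [0, 0, -0.1, 0],
  [0, 0, -0.15, 0],
  [0, 0, -0.19, 0],
])

```text
time: 53.85
ee_pos: [0.5743, -0.4155, 0.212]
tcp_rot: [179.9, 0.1, 92.0]
wrist_force: [0.9, -0.3, 0.6]
opening: 0.0642
grasp_force: 0.0
```

```bash
python3 st.py .4649 .1778 .1 87.1 .036
```

```text
53.85 [ 0.5743 -0.4155  0.212 ] [179.9   0.1  92. ] 0.06416544063008489 0.0
tool shift 0.5967592817532041 -0.08885273822047667 0.11196296118298693 turn 0.08511902362625579
wrist reel_1 [198.5 121.9] 0.76 [ 0.4882 -0.3546]
wrist reel_1 [284.1 188.4] 0.75 [ 0.5744 -0.4181]
wrist reel_1 [200.7 168.9] 0.61 [ 0.4889 -0.4009]
wrist tray_mid [248.8 161.8] 0.96 [ 0.5357 -0.3945]
```

>>> arm_command([
  [0.048, -0.007, 0, 0],
  [0.096, -0.014, 0, 0],
  [0.144, -0.021, 0, 0],
  [0.192, -0.028, 0, 0],
  [0.24, -0.035, 0, 0],
], hand=0.072)

```text
time: 54.5
ee_pos: [0.53, -0.1751, 0.2074]
tcp_rot: [-179.9, -0.0, 92.0]
wrist_force: [-0.0, 1.1, 1.3]
opening: 0.0722
grasp_force: 0.0
```

>>> arm_command([
  [0.048, -0.007, 0, 0],
  [0.096, -0.014, 0, 0],
  [0.144, -0.021, 0, 0],
  [0.192, -0.028, 0, 0],
  [0.24, -0.035, 0, 0],
])

```text
time: 55.0
ee_pos: [0.4867, 0.0634, 0.2077]
tcp_rot: [-179.9, 0.0, 92.0]
wrist_force: [0.7, 0.5, -0.5]
opening: 0.072
grasp_force: 0.0
```

>>> arm_command([
  [0.04, -0.006, 0, 0.03],
  [0.08, -0.012, 0.02, 0.06],
  [0.117, -0.019, 0.05, 0.085],
  [0.117, -0.019, 0.09, 0.085],
  [0.117, -0.019, 0.11, 0.085],
])

```text
time: 55.5
ee_pos: [0.4625, 0.1785, 0.0943]
tcp_rot: [-179.7, 0.1, 87.3]
wrist_force: [-0.3, -1.8, -1.0]
opening: 0.0717
grasp_force: 0.0
```

>>> arm_command([
  [0, 0, 0, 0],
  [0, 0, 0, 0],
  [0, 0, 0, 0],
  [0, 0, 0, 0],
  [0, 0, 0, 0],
])

```text
time: 56.0
ee_pos: [0.4654, 0.178, 0.0998]
tcp_rot: [179.9, -0.0, 87.1]
wrist_force: [-0.2, 0.2, -1.0]
opening: 0.072
grasp_force: 0.0
```

```bash
cat > yel.py <<'E'
from look import *
import sys
z=float(sys.argv[1])
c=cam("wrist");h=cv2.cvtColor(c["img"],cv2.COLOR_BGR2HSV)
m=cv2.inRange(h,(20,130,50),(34,255,255));k,_=cv2.findContours(m,cv2.RETR_EXTERNAL,cv2.CHAIN_APPROX_NONE)
for q in sorted(k,key=cv2.contourArea)[::-1][:2]:
    p=cv2.approxPolyDP(q,3,True)[:,0];W=np.array([atz(c,i,z)[:2] for i in p])
    print(len(p),cv2.boundingRect(q),W.mean(0),np.round(W*1e3).tolist())
E
python3 yel.py .04; python3 st.py .4649 .1778 .014 87.1
```

```text
9 (241, 180, 87, 82) [0.468  0.1798] [[451.0, 207.0], [437.0, 192.0], [436.0, 167.0], [452.0, 150.0], [476.0, 149.0], [493.0, 165.0], [494.0, 189.0], [491.0, 196.0], [482.0, 205.0]]
1 (1, 32, 1, 1) [0.3066 0.3015] [[307.0, 301.0]]
56.05 [0.4653 0.1779 0.0996] [179.9  -0.   87.1] 0.07176440437854179 0.0
tool shift -0.00016028738494565842 -0.00037815335423792995 0.0855911557817416 turn -0.0003103184735628872
```

>>> arm_command([
  [0, 0, 0.025, 0],
  [0, 0, 0.05, 0],
  [0, 0, 0.068, 0],
  [0, 0, 0.08, 0],
  [0, 0, 0.0855, 0],
])

```text
time: 56.55
ee_pos: [0.4645, 0.1778, 0.0125]
tcp_rot: [-179.9, 0.0, 87.1]
wrist_force: [-1.5, 0.1, -1.0]
opening: 0.0719
grasp_force: 0.0
```

>>> arm_command([
  [0, 0, 0, 0],
  [0, 0, 0, 0],
  [0, 0, 0, 0],
  [0, 0, 0, 0],
  [0, 0, 0, 0],
], hand=0.0, grip_force=50)

```text
time: 57.05
ee_pos: [0.465, 0.1781, 0.0137]
tcp_rot: [180.0, -0.0, 87.1]
wrist_force: [-1.1, -0.6, 2.0]
opening: 0.0573
grasp_force: 55.1
```

>>> arm_command([
  [0, 0, 0, 0],
  [0, 0, -0.005, 0],
  [0, 0, -0.01, 0],
  [0, 0, -0.02, 0],
  [0, 0, -0.03, 0],
])

```text
time: 57.55
ee_pos: [0.4649, 0.178, 0.0443]
tcp_rot: [180.0, -0.0, 87.1]
wrist_force: [0.1, 0.6, -0.5]
opening: 0.057
grasp_force: 54.8
```

>>> arm_command([
  [0, 0, -0.03, 0],
  [0, 0, -0.06, 0],
  [0, 0, -0.1, 0],
  [0, 0, -0.13, 0],
  [0, 0, -0.16, 0],
])

```text
time: 58.05
ee_pos: [0.4648, 0.178, 0.2059]
tcp_rot: [179.9, -0.0, 87.1]
wrist_force: [0.8, 0.1, -0.1]
opening: 0.0573
grasp_force: 54.8
```

```bash
python3 yel.py .23; python3 st.py .574 -.361 .1 92
```

```text
13 (212, 201, 143, 144) [0.4639 0.1831] [[456.0, 214.0], [442.0, 201.0], [441.0, 196.0], [435.0, 191.0], [434.0, 166.0], [447.0, 152.0], [461.0, 149.0], [478.0, 151.0], [492.0, 164.0], [493.0, 189.0], [488.0, 194.0], [488.0, 199.0], [475.0, 213.0]]
6 (432, 0, 26, 20) [0.5215 0.2775] [[526.0, 279.0], [521.0, 279.0], [519.0, 277.0], [518.0, 275.0], [521.0, 277.0], [525.0, 277.0]]
58.1 [0.4659 0.1784 0.2107] [179.6  -0.2  87.1] 0.05720317886598835 54.865784624707885
tool shift -0.5332591963134836 0.1351783632499318 0.11073974078384069 turn -0.08538952505366337
```

>>> arm_command([
  [-0.025, 0.006, 0, 0],
  [-0.065, 0.016, 0, 0],
  [-0.108, 0.027, 0, 0],
  [-0.15, 0.038, 0, 0],
  [-0.19, 0.048, 0, 0],
])

```text
time: 58.6
ee_pos: [0.5033, -0.016, 0.2041]
tcp_rot: [179.9, 0.0, 87.1]
wrist_force: [0.4, 0.6, -0.2]
opening: 0.0565
grasp_force: 54.9
```

>>> arm_command([
  [-0.043, 0.011, 0, 0],
  [-0.086, 0.022, 0, 0],
  [-0.129, 0.033, 0, 0],
  [-0.172, 0.044, 0, 0],
  [-0.21, 0.053, 0, 0],
])

```text
time: 59.1
ee_pos: [0.5456, -0.2288, 0.2039]
tcp_rot: [180.0, 0.0, 87.1]
wrist_force: [0.9, 0.7, 0.2]
opening: 0.0572
grasp_force: 54.9
```

>>> arm_command([
  [-0.035, 0.008, 0, -0.02],
  [-0.07, 0.017, 0, -0.04],
  [-0.105, 0.026, 0, -0.06],
  [-0.125, 0.032, 0, -0.085],
  [-0.133, 0.034, 0, -0.085],
])

```text
time: 59.6
ee_pos: [0.5726, -0.363, 0.2029]
tcp_rot: [-180.0, -0.0, 91.9]
wrist_force: [-0.5, 1.0, -0.6]
opening: 0.0566
grasp_force: 54.8
```

>>> arm_command([
  [0, 0, 0.02, 0],
  [0, 0, 0.05, 0],
  [0, 0, 0.08, 0],
  [0, 0, 0.1, 0],
  [0, 0, 0.1, 0],
])

```text
time: 60.1
ee_pos: [0.5714, -0.3595, 0.1004]
tcp_rot: [-179.8, -0.2, 92.0]
wrist_force: [-0.1, 0.9, 0.0]
opening: 0.0576
grasp_force: 54.8
```

```bash
python3 yel.py .13; python3 st.py .574 -.361 .014 92 .036
```

```text
13 (212, 201, 143, 144) [ 0.5701 -0.3515] [[560.0, -323.0], [548.0, -336.0], [547.0, -341.0], [542.0, -347.0], [543.0, -370.0], [556.0, -382.0], [570.0, -384.0], [587.0, -381.0], [599.0, -367.0], [597.0, -344.0], [592.0, -339.0], [592.0, -334.0], [578.0, -322.0]]
11 (401, 198, 70, 65) [ 0.6269 -0.3332] [[628.0, -319.0], [619.0, -321.0], [614.0, -329.0], [615.0, -337.0], [620.0, -342.0], [625.0, -344.0], [630.0, -344.0], [636.0, -341.0], [632.0, -334.0], [640.0, -330.0], [636.0, -323.0]]
60.15 [ 0.5722 -0.36    0.1028] [-179.9   -0.1   92. ] 0.05726544543665252 54.80324945237953
tool shift -0.0010179847193007871 0.0017581208158610323 0.08875733710984073 turn -0.0002767093263551512
wrist reel_1 [171.  266.9] 0.92 [ 0.4908 -0.4   ]
wrist reel_1 [164.1 210.9] 0.82 [ 0.4884 -0.3576]
```

>>> arm_command([
  [-0.0035, 0.001, 0.02, 0],
  [-0.0035, 0.001, 0.045, 0],
  [-0.0035, 0.001, 0.068, 0],
  [-0.0035, 0.001, 0.084, 0],
  [-0.0035, 0.001, 0.09, 0],
])

```text
time: 60.8
ee_pos: [0.5736, -0.3644, 0.0125]
tcp_rot: [-180.0, -0.0, 92.0]
wrist_force: [-0.3, -0.3, -0.9]
opening: 0.0575
grasp_force: 54.8
```

>>> arm_command([
  [0, 0, 0, 0],
  [0, 0, 0, 0],
  [0, 0, 0, 0],
  [0, 0, 0, 0],
  [0, 0, 0, 0],
], hand=0.064)

```text
time: 61.3
ee_pos: [0.5741, -0.3648, 0.014]
tcp_rot: [180.0, 0.0, 92.0]
wrist_force: [0.6, -0.1, -0.5]
opening: 0.0639
grasp_force: 0.0
```

>>> arm_command([
  [0, 0, -0.02, 0],
  [0, 0, -0.06, 0],
  [0, 0, -0.1, 0],
  [0, 0, -0.15, 0],
  [0, 0, -0.2, 0],
])

```text
time: 61.8
ee_pos: [0.5734, -0.3643, 0.2153]
tcp_rot: [-180.0, 0.0, 92.0]
wrist_force: [0.5, -0.1, 0.1]
opening: 0.064
grasp_force: 0.0
```

>>> arm_command([
  [0, -0.03, -0.01, 0],
  [0, -0.07, -0.02, 0],
  [0, -0.1, -0.02, 0],
  [0, -0.1, -0.02, 0],
  [0, -0.1, -0.02, 0],
])

```text
time: 62.3
ee_pos: [0.4737, -0.3683, 0.234]
tcp_rot: [179.9, 0.0, 91.9]
wrist_force: [0.1, 0.2, -0.7]
opening: 0.0642
grasp_force: 0.0
```

```bash
python3 yel.py .037; python3 st.py .5 -.361 .2 92 .036;python3 - <<'E'
from look import *
c=cam("wrist");h=cv2.cvtColor(c["img"],cv2.COLOR_BGR2HSV)
for nm,lo,hi in [("grn",50,85),("blu",105,125),("org",5,17),("red",0,3)]:
    m=cv2.inRange(h,(lo,150,50),(hi,255,255));n,l,s,ct=cv2.connectedComponentsWithStats(m)
    for i in range(1,n):
        if s[i][4]>150: print(nm,s[i].tolist(),atz(c,ct[i],.05)[:2])
for n in ("top","scene"): marks(n,["tray_mid","bar_knob","axle_1_grip","reel_1","mug","flux_tin","meter"],[.017,.188,.019,.039,.0,0,0])
E
```

```text
8 (343, 152, 59, 55) [ 0.5698 -0.3622] [[553.0, -333.0], [538.0, -348.0], [539.0, -372.0], [561.0, -393.0], [585.0, -392.0], [601.0, -375.0], [600.0, -351.0], [583.0, -335.0]]
9 (443, 164, 47, 43) [ 0.6741 -0.3647] [[683.0, -343.0], [668.0, -342.0], [652.0, -351.0], [649.0, -367.0], [659.0, -383.0], [679.0, -388.0], [693.0, -380.0], [686.0, -369.0], [698.0, -359.0]]
62.35 [ 0.4742 -0.3682  0.2336] [180.   0.  92.] 0.0639826735590108 0.0
tool shift 0.0062668741675242995 0.02601921640134958 0.033566510927538346 turn -0.0006845852525989571
wrist reel_1 [370.2 181.9] 0.91 [ 0.5686 -0.3647]
wrist reel_1 [296.7 211.8] 0.78 [ 0.4895 -0.4017]
wrist reel_1 [300.3 171.8] 0.7 [ 0.4913 -0.3562]
wrist reel_1 [370.9 226.9] 0.63 [ 0.5749 -0.4167]
wrist tray_mid [335.5 203.2] 0.55 [ 0.5358 -0.3951]
grn [344, 208, 55, 25, 714] [ 0.5687 -0.4018]
grn [343, 229, 54, 19, 418] [ 0.5714 -0.4258]
blu [290, 52, 56, 29, 443] [ 0.5077 -0.2535]
blu [271, 158, 55, 22, 631] [ 0.4879 -0.3482]
blu [272, 181, 53, 13, 397] [ 0.4888 -0.371 ]
org [272, 194, 54, 23, 773] [ 0.4901 -0.3871]
org [273, 215, 52, 17, 519] [ 0
[... 579 characters left out ...]
6811 -0.3707]
top meter [131.6 166.5] 0.87 [0.7391 0.2487]
scene tray_mid [369.9 330.7] 0.58 [ 0.5343 -0.3987]
scene axle_1_grip [243.5 258.1] 0.6 [ 0.4451 -0.0925]
scene reel_1 [391.8 319.7] 0.97 [ 0.5733 -0.4159]
scene reel_1 [355.3 342.3] 0.92 [ 0.4835 -0.4034]
scene reel_1 [370.6 308.7] 0.88 [ 0.5598 -0.3735]
scene reel_1 [343.8 322.9] 0.8 [ 0.4957 -0.3618]
scene mug [253.2 184.8] 0.57 [0.6297 0.1252]
scene mug [208.8 202.1] 0.32 [0.4918 0.1429]
scene flux_tin [402.5 283.4] 0.91 [ 0.687  -0.3627]
scene flux_tin [276.9 241.3] 0.66 [ 0.5475 -0.0876]
scene meter [263.2 151.6] 0.93 [0.7512 0.2382]
scene meter [241.6 202.8] 0.71 [0.5601 0.0834]
scene meter [400.8 282.3] 0.59 [ 0.6864 -0.3584]
```

```bash
python3 -c "
from workcell import bot
print(bot.job_done())"
```

```text
the job is handed in; nothing more can be done
None
```

The job is handed in (not yet judged): the bar leans open on its own, both axles lie flat on the bench, and all four reels found (orange, blue, green, yellow) are in the tray, none stacked. Yellow toppled in the dispenser, so it lies flat there and its bore does not run along the tray.

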